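# Mount a relay board in the tilted soldering holder

## Task

Mount the single relay board from its black foam pad in the tilted soldering holder: lay it gently on the two narrow rails at their own slope, without letting it drop, component side up, green-terminal edge downhill against the two toes and centred between the rails. Then slide the red clamp bar down the rails until it is snug against the board's upper (black) edge, so that the board is held between toes and clamp. Leave the other things on the bench where they are.

Things in the scene. Friction and masses are not known exactly. Their poses are not given: they have to be found in the camera images.
- board: Green relay board lying components up on a fixed black foam pad (40 by 84 mm, top 27 mm above the table). PCB 60 (x) by 100 (y) by 2 mm. Terminal rows 90 mm long run flush along its long edges, green at -x, black at +x, 12 mm wide, tops 12 mm above the underside: pinch the board across these (60 mm). Relays reach 17.5 mm. Origin: centre of underside; z out of the component side.
- board_back (a point): Middle of the board's black (+x) edge, 30 mm from the board's origin in +x and 1 mm above its underside; axes as the board.
- cradle: Sloping top of the fixed aluminium soldering holder: two rails 14 mm wide, 8 thick, centre lines at y +-46 mm, x -8 to 160 mm, rising 28 degrees. Toes 14 mm wide, 12 tall at their lower ends, stopping faces at x = 0. Origin: midway between these faces, on the plane of the rails' tops, 63 mm above the table. x up the slope (away from the robot's side), y left, z square out of the rails' plane.
- seat (a point): Where the origin (underside centre) of the seated board belongs: cradle x = 30 mm, y = 0, z = 0; axes as the cradle, and the seated board's axes lie along them. Between the rails and between the toes the holder is open, 78 mm wide, with at least 35 mm free below the rails' plane, so fingertips may reach through; a cross piece flush with the rails joins them at cradle x = 150 to 160 mm.
- clamp (a joint): Travel of the red clamp bar down the rails from fully open, m, 0 to 0.085; its lower face stands at cradle x = 0.130 minus this. It starts open at 0 to 0.02. It slides stiffly (about 3 N of friction), stays where it is left, and reads about 0.070 when closed on the seated board.
- clamp_face (a point): Middle of the red clamp bar's lower, rubber face, on the plane of the rails' tops; axes as the cradle (x up the slope). The bar reaches 12 mm in +x from it, 116 mm across in y, 1 to 13 mm above the rails. A red thumb tab stands in its middle, 30 mm across in y, from x = 2 to 12 mm, top 46 mm above the rails: push it from uphill or pinch it.
- bottle: Small cream flux bottle with white nozzle, 34 mm diameter, 124 mm tall, upright. Bystander. Origin: centre of its foot.
- brush: Flat brush lying down, yellow handle and black bristles, 157 mm long, 52 mm wide, 14 mm high. Bystander. Origin under its middle, bristles to +x.
- cutters: Side cutters with orange handles lying flat, 122 mm long, 12 mm high. Bystander. Origin under the pivot, jaws to +x.
- pliers: Long-nose pliers with black handles lying flat, 147 mm long, 12 mm high. Bystander. Origin under the pivot, jaws to +x.
- reel: White component tape reel lying flat, 128 mm diameter, 14 mm high. Bystander. Origin: centre of its underside.
- tray: Blue open tray of loose relays, 130 by 90 mm, 35 mm high. Bystander. Origin: centre of its underside.
- stack: Stack of four finished relay boards, 60 by 100 mm, 70 mm high. Bystander. Origin: centre of its underside.
Things that resemble listed ones, but are neither listed nor needed, are in the scene too. Leave any yellow look-alike of the part that bears cradle alone. Leave any pink look-alike of the board alone.

How it is judged:
By the outcome, as a careful person would: the job done as asked, in the order asked, and still so for the second after the job is handed in, with the robot touching nothing.
It also fails if it takes over 51 s, if anything falls off the work surface, if the arm or the gripper's body presses on something with over 40 N, if the wrist force passes 120 N, or if a joint passes its speed limit or range.

## Robot

A 7-joint arm with a two-finger parallel gripper is mounted at the origin on the work surface. World frame = base frame: x ahead of the robot, y to its left, z up, the work surface at z = 0. Lengths are in m, angles in rad, forces in N, time in s.
With the tool pointing down it reaches from about 0.4 to 0.85 m from the base axis. Payload 6.9 kg.
Tool frame: the origin (TCP) lies at the very end of the fingers, on their centre line; the grasp point (between the pads) lies 19 mm behind it; z points along the fingers, y is the line along which they close (so a half turn about z gives the same grasp; the last joint's range is limited). The gripper opens to 85 mm and grips with 20 to 120 N. Pads are 22 mm wide; open, the fingers measure 114 mm over their backs; the gripper's body (76 mm by 85 mm) begins 54 mm behind the grasp point. The pads swing forward as they close: fully open they stand 13 mm farther back than shut.
Start: joints at [0.105, 0.507, -0.238, 1.5, 0.126, 1.149, -0.155], TCP at [0.625, -0, 0.231] pointing down, gripper open.
Joint ranges: [-3.08, 3.08], [-0.24, 2.05], [-1.43, 1.35], [0, 2.5], [-1.52, 4.66], [0.17, 1.96], [-2.89, 2.89]. Speed limits (rad/s): [2.39, 2.39, 3.14, 3.14, 3.14, 3.14, 3.14].

## Interface

Orientations are given as a unit quaternion [w, x, y, z].
In Python, from bench import sense, capture, sign_off gives the robot as it stands.
- The arm moves only by the tool send_rows, never from a script. Its argument "moves" is a list of rows, each an object of numbers: "rx", "ry", "rz": the turn, a rotation vector about the world's x, y, z in rad; "x", "y", "z": the shift along the world's x, y, z in mm; "claw": the opening in per cent of the stroke, from 0 (shut) to 100 (fully open). In form: [{"rx": .., "ry": .., "rz": .., "x": .., "y": .., "z": .., "claw": ..}, ...]. A call has 1 to 12 rows; each row is the pose to reach, as a shift and turn from the pose commanded when the call began; what a row does not reach only later rows make up. A row lasts 1/8 s, in which the tool goes at most 62.5 mm and 10.7 degrees, less where a joint would pass 70% of its speed; a pose out of reach is approached as far as the arm can. A call with a gripper value outside its range is refused whole. The fingers move at their own pace and stop on an object; "force" is the grip in N (left out, the last holds). Time passes only in rows, so rows that repeat a pose let the fingers close. It gives the time, the measured TCP pose, the force, the opening and the grip force at its end, in the units of the state.
- sense(): the state, without advancing time (a new reading comes with each control period).
- capture(name): name is "scene" or "side" or "wrist"; returns a dict with "color" (480x640x3 uint8, red, green, blue), "mtx" (3x3 intrinsics, pixels), "T" (4x4, takes a point from camera to world coordinates). Camera axes: x right, y up, looking along -z (the intrinsics and any distortion apply to the point x, -y, -z); pixel columns grow to the right and rows downward; lengths in m; the calibration is good to about 2 mm. A picture is of the moment at which its call begins. There is no depth.
- sign_off(): hands the job in; it is judged then, once.
The state is a dict: "t": time; "qpos": joint angles; "joint_velocities": joint speeds; "joint_torque": joint torques, N m; "tcp_pos": TCP position; "tool_rot": TCP orientation; "ft_force": force on the tool from outside, world axes, zero at the start; "torque": the same for the moment, N m; "finger_gap": opening from 0.0 (shut) to 1.0 (fully open); "grip_force": force on a finger pad.
Only numpy, scipy, OpenCV 4.12 (cv2) and the standard library are available. Lean on these libraries where they do the work, as an engineer would, in place of code of your own. Each camera call takes 0.05 s, during which the arm holds its last target. There are 200 camera calls.

## Working session

There is one attempt and no reset: what is moved stays moved. The work goes in short steps, Python scripts to look and compute and a tool call to move; the robot and the scene stay as the last step left them, time stands still between calls to the robot, and variables do not carry over. Pictures are saved under pics/ and viewed, at most 10 in all, crops included, and the job is handed in when it is done.

Besides the shell and the picture viewer there is one more tool, called as name(argument=value, ...) on one line, values as JSON. send_rows: Moves the arm, as the interface text tells. Its arguments: {"type":"object","properties":{"moves":{"type":"array","items":{"type":"object","properties":{"rx":{"type":"number"},"ry":{"type":"number"},"rz":{"type":"number"},"x":{"type":"number"},"y":{"type":"number"},"z":{"type":"number"},"claw":{"type":"number"}}}},"force":{"type":"number"}},"required":["moves"]}

```bash
mkdir -p pics; ls
python3 - <<'E'
from bench import sense,capture
import cv2,numpy as np
s=sense();print({k:np.round(v,3).tolist() for k,v in s.items()})
for n in("scene","side"):
    c=capture(n);cv2.imwrite(f"pics/{n}0.png",c["color"][:,:,::-1]);np.savez(f"{n}0.npz",**c);print(n,c["mtx"].round(1).tolist(),c["T"].round(3).tolist(),[k for k in c])
E
```

```text
pics
{'t': 0.0, 'qpos': [0.106, 0.508, -0.238, 1.501, 0.126, 1.149, -0.155], 'joint_velocities': [-0.0, 0.0, -0.0, 0.001, 0.001, 0.0, 0.0], 'joint_torque': [0.001, -62.059, -2.187, -24.966, 0.012, 0.012, 0.0], 'tcp_pos': [0.624, -0.0, 0.23], 'tool_rot': [-0.001, 0.707, 0.707, -0.001], 'ft_force': [0.18, 0.349, 1.109], 'torque': [0.031, 0.043, -0.035], 'grip_force': 0.0, 'finger_gap': 0.997}
scene [[616.3, 0.0, 317.1], [0.0, 616.3, 242.0], [0.0, 0.0, 1.0]] [[0.167, -0.803, 0.572, 1.269], [0.986, 0.138, -0.093, -0.127], [-0.004, 0.579, 0.815, 1.251], [0.0, 0.0, 0.0, 1.0]] ['color', 'mtx', 'T']
side [[511.7, 0.0, 316.9], [0.0, 511.7, 241.3], [0.0, 0.0, 1.0]] [[0.963, 0.202, -0.177, 0.273], [-0.269, 0.742, -0.614, -0.77], [0.008, 0.639, 0.769, 1.101], [0.0, 0.0, 0.0, 1.0]] ['color', 'mtx', 'T']
```

View pics/scene0.png

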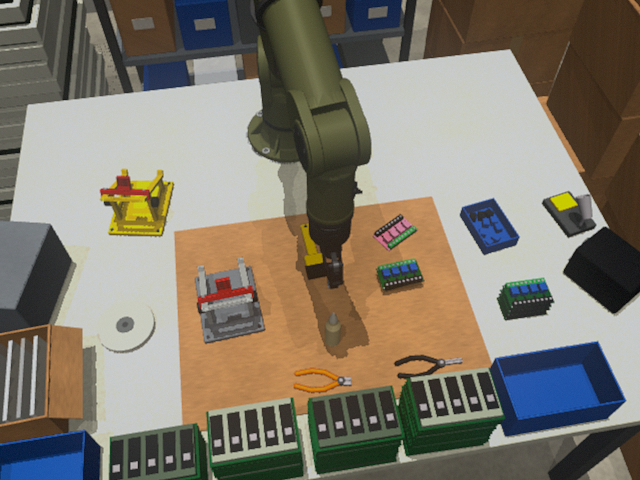

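View pics/side0.png

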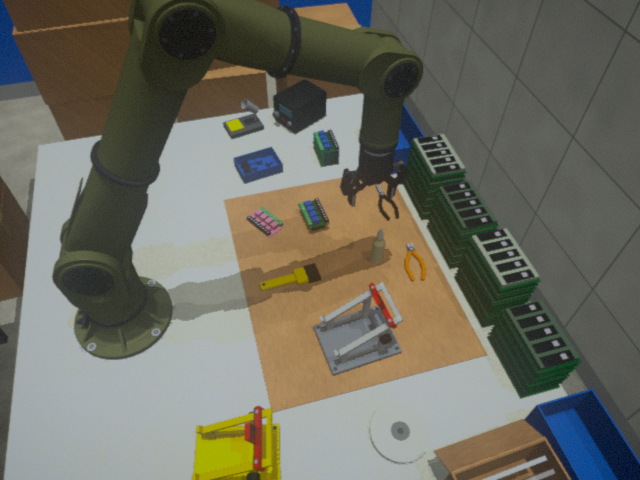

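The scene view shows the board at about (400,275), the grey holder with its red clamp at (228,298) and the yellow decoy at (138,205). The pink decoy is at (395,231) and the stack at (525,297). In the side view the board is at (313,214) and the holder at (360,330).

```bash
cat > h.py <<'E'
import numpy as np,cv2
def cast(c,uv,z):
    uv=np.atleast_2d(np.float64(uv));K=c["mtx"];T=c["T"]
    d=np.c_[(uv[:,0]-K[0,2])/K[0,0],-(uv[:,1]-K[1,2])/K[1,1],-np.ones(len(uv))]@T[:3,:3].T
    o=T[:3,3];z=np.broadcast_to(z,(len(uv),))
    return o+d*((z-o[2])/d[:,2])[:,None]
def tri(cs,uvs):
    A=np.zeros((3,3));b=np.zeros(3)
    for c,uv in zip(cs,uvs):
        p=cast(c,uv,0)[0];o=c["T"][:3,3];d=(p-o)/np.linalg.norm(p-o);P=np.eye(3)-np.outer(d,d);A+=P;b+=P@o
    x=np.linalg.solve(A,b);return x
def proj(c,p):
    T=c["T"];q=(np.atleast_2d(p)-T[:3,3])@T[:3,:3];K=c["mtx"]
    return np.c_[K[0,0]*q[:,0]/-q[:,2]+K[0,2],K[1,2]-K[1,1]*q[:,1]/-q[:,2]]
E
python3 - <<'E'
from h import *
S=np.load("scene0.npz");D=np.load("side0.npz")
print("board",cast(S,[400,275],.035),cast(D,[313,214],.035))
print("clamp tab-ish",tri([S,D],[(222,283),(379,291)]))
a=cv2.imread("pics/scene0.png")[245:350,185:275];b=cv2.imread("pics/side0.png")[270:380,300:415]
c=cv2.imread("pics/scene0.png")[250:300,370:430]
f=lambda i,w:cv2.resize(i,(w,300),interpolation=cv2.INTER_CUBIC)
cv2.imwrite("pics/z0.png",np.hstack([f(a,257),f(b,313)]))
E
```

```text
board [[0.54210828 0.1868932  0.035     ]] [[0.53527565 0.18022167 0.035     ]]
clamp tab-ish [ 0.58083779 -0.20871872  0.17754354]
```

View pics/z0.png

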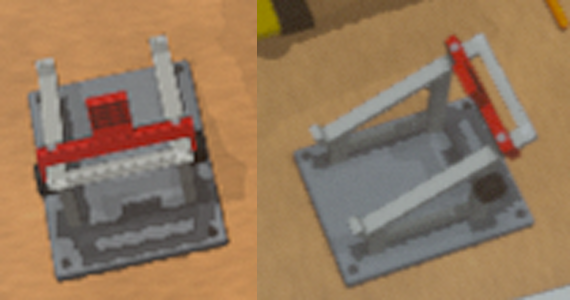

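Run:
```python
from bench import sense,capture
from h import *
c=capture("wrist");print(c["T"].round(3),c["mtx"].round(1).tolist())
```

```text
[[ 1.    -0.001  0.001  0.626]
 [ 0.     0.953  0.303  0.077]
 [-0.001 -0.303  0.953  0.374]
 [ 0.     0.     0.     1.   ]] [[341.0, 0.0, 319.7], [0.0, 341.0, 241.4], [0.0, 0.0, 1.0]]
```

send_rows(moves=[{"x": -30, "y": 46}, {"x": -60, "y": 92}, {"x": -80, "y": 138}, {"x": -100, "y": 182}, {"x": -100, "y": 182}, {"x": -100, "y": 182}])

```text
schema error: expected keys rx, ry, rz, x, y, z, claw
```

Run:
```python
from bench import sense,capture
from h import *
c=capture("wrist");np.savez("w1.npz",**c);cv2.imwrite("pics/w1.png",c["color"][:,:,::-1]);print(c["T"].round(3),sense()["tcp_pos"])
```

```text
[[ 1.    -0.001  0.001  0.626]
 [ 0.     0.953  0.303  0.077]
 [-0.001 -0.303  0.953  0.374]
 [ 0.     0.     0.     1.   ]] [ 6.24681383e-01 -6.14084959e-05  2.30750185e-01]
```

View pics/w1.png

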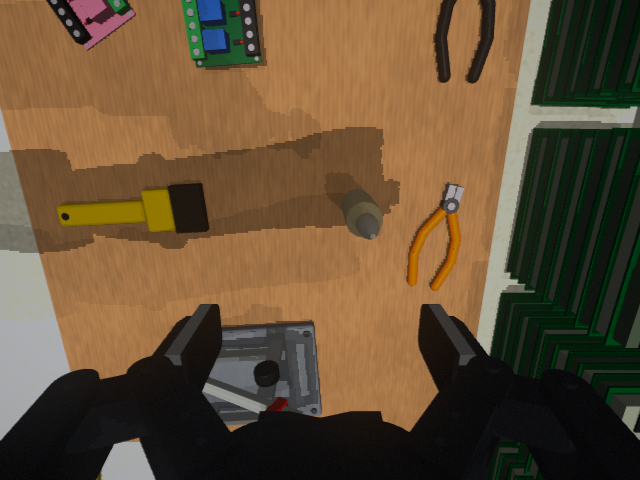

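The wrist view shows the board's lower half at (225,30), with the green row on the left and the fingers closing along world x. The move was refused because every key is required, so I'll resend it with all of them.

send_rows(moves=[{"x": -30, "y": 45, "z": 10, "rx": 0, "ry": 0, "rz": 0, "claw": 100}, {"x": -60, "y": 90, "z": 20, "rx": 0, "ry": 0, "rz": 0, "claw": 100}, {"x": -86, "y": 135, "z": 20, "rx": 0, "ry": 0, "rz": 0, "claw": 100}, {"x": -86, "y": 160, "z": 20, "rx": 0, "ry": 0, "rz": 0, "claw": 100}, {"x": -86, "y": 160, "z": 20, "rx": 0, "ry": 0, "rz": 0, "claw": 100}, {"x": -86, "y": 160, "z": 20, "rx": 0, "ry": 0, "rz": 0, "claw": 100}])

```text
t: 0.95
tcp_pos: [0.5392, 0.1587, 0.251]
tool_rot: [0.0, 0.707, 0.707, -0.0]
ft_force: [-0.2, -1.1, 0.4]
finger_gap: 0.998
grip_force: 0.0
```

Run:
```python
from bench import sense,capture
from h import *
c=capture("wrist");np.savez("w1.npz",**c);im=c["color"][:,:,::-1];cv2.imwrite("pics/w2.png",im[60:360,120:520]);cv2.imwrite("w2.png",im);print(c["T"].round(3),sense()["tcp_pos"])
hsv=cv2.cvtColor(np.ascontiguousarray(im),cv2.COLOR_BGR2HSV)
m=cv2.inRange(hsv,(50,120,40),(75,255,255));n,l,st,ce=cv2.connectedComponentsWithStats(m)
for i in range(1,n):
    if st[i,4]>150:print(st[i],ce[i])
```

```text
[[ 1.     0.001  0.     0.54 ]
 [-0.001  0.953  0.304  0.235]
 [-0.    -0.304  0.953  0.394]
 [ 0.     0.     0.     1.   ]] [0.53931853 0.15836043 0.25097538]
[181 104  58  80 770] [209.01038961 143.02077922]
[ 286  131   56   97 2209] [311.86373925 175.90946129]
```

View pics/w2.png

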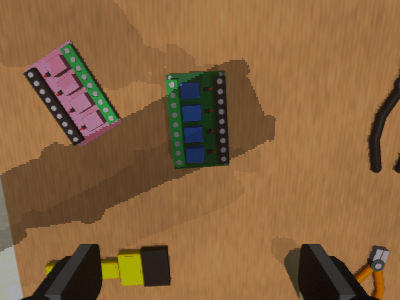

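The crop shows the board upright in frame. Its PCB corners in full-image pixels are about (286,134), (345,131), (349,224) and (294,228), with the green row to the left (robot side).

Run:
```python
from h import *
c=np.load("w1.npz")
p=cast(c,[(286,134),(345,131),(349,224),(294,228)],.029)[:,:2];print(p.round(4),p.mean(0).round(4))
print([np.linalg.norm(p[i]-p[(i+1)%4]).round(4) for i in range(4)])
ax=(p[0]+p[1])/2-(p[3]+p[2])/2;print("yaw deg",np.degrees(np.arctan2(ax[1],ax[0]))-90)
im=cv2.imread("w2.png");hsv=cv2.cvtColor(im,cv2.COLOR_BGR2HSV)
# terminal screws (tops, z=.039): light grey blobs within board
roi=np.zeros(im.shape[:2],np.uint8);roi[128:230,284:352]=1
m=cv2.inRange(hsv,(50,100,20),(80,255,255))*roi;k=cv2.findNonZero(m);print(cv2.minAreaRect(cv2.convexHull(k)))
m=cv2.inRange(hsv,(50,190,110),(70,255,255))*roi;k=cv2.findNonZero(m)
r=cv2.minAreaRect(k);print("green strip",r,cast(c,[r[0]],.039+.0),cast(c,cv2.boxPoints(r),.039).round(4).tolist())
b=im[128:230,284:352];cv2.imwrite("pics/z1.png",cv2.resize(b,None,fx=5.5,fy=5.5,interpolation=cv2.INTER_NEAREST))
```

```text
[[0.5057 0.2341]
 [0.5659 0.237 ]
 [0.5724 0.1392]
 [0.5115 0.1346]] [0.5389 0.1862]
[np.float64(0.0603), np.float64(0.0981), np.float64(0.0611), np.float64(0.0997)]
yaw deg 3.585593592291218
((316.9532775878906, 179.2529296875), (93.94170379638672, 58.011810302734375), 86.42366790771484)Traceback (most recent call last):
  File "<stdin>", line 11, in <module>
cv2.error: OpenCV(4.12.0) /io/opencv/modules/imgproc/src/convhull.cpp:143: error: (-215:Assertion failed) total >= 0 && (depth == CV_32F || depth == CV_32S) in function 'convexHull'
```

send_rows(moves=[{"x": 5, "y": -60, "z": 15, "rx": 0, "ry": 0, "rz": 0, "claw": 100}, {"x": 10, "y": -120, "z": 30, "rx": 0, "ry": 0, "rz": 0, "claw": 100}, {"x": 15, "y": -178, "z": 45, "rx": 0, "ry": 0, "rz": 0, "claw": 100}, {"x": 20, "y": -238, "z": 50, "rx": 0, "ry": 0, "rz": 0, "claw": 100}, {"x": 20, "y": -298, "z": 50, "rx": 0, "ry": 0, "rz": 0, "claw": 100}, {"x": 20, "y": -345, "z": 50, "rx": 0, "ry": 0, "rz": 0, "claw": 100}, {"x": 20, "y": -345, "z": 50, "rx": 0, "ry": 0, "rz": 0, "claw": 100}, {"x": 20, "y": -345, "z": 50, "rx": 0, "ry": 0, "rz": 0, "claw": 100}])

```text
t: 2.0
tcp_pos: [0.5587, -0.1854, 0.301]
tool_rot: [-0.0, 0.708, 0.707, 0.0]
ft_force: [0.1, 0.6, -0.1]
finger_gap: 1.0
grip_force: 0.0
```

Run:
```python
from bench import sense,capture
from h import *
c=capture("wrist");np.savez("w3.npz",**c);im=c["color"][:,:,::-1];cv2.imwrite("w3.png",im)
```

send_rows(moves=[{"x": 0, "y": -45, "z": 0, "rx": 0, "ry": 0, "rz": 0, "claw": 100}, {"x": 0, "y": -90, "z": 0, "rx": 0, "ry": 0, "rz": 0, "claw": 100}, {"x": 0, "y": -90, "z": 0, "rx": 0, "ry": 0, "rz": 0, "claw": 100}, {"x": 0, "y": -90, "z": 0, "rx": 0, "ry": 0, "rz": 0, "claw": 100}])

```text
t: 2.55
tcp_pos: [0.5594, -0.2733, 0.3012]
tool_rot: [-0.0, 0.706, 0.708, 0.0]
ft_force: [-0.5, 0.7, 0.1]
finger_gap: 1.002
grip_force: 0.0
```

Run:
```python
from bench import sense,capture
from h import *
c=capture("wrist");np.savez("w4.npz",**c);im=c["color"][:,:,::-1];cv2.imwrite("w4.png",im)
a=cv2.imread("w3.png")[100:400,200:600];b=im[0:300,200:600]
cv2.imwrite("pics/w34.png",np.vstack([a,b]))
```

```text
(no output)
```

View pics/w34.png

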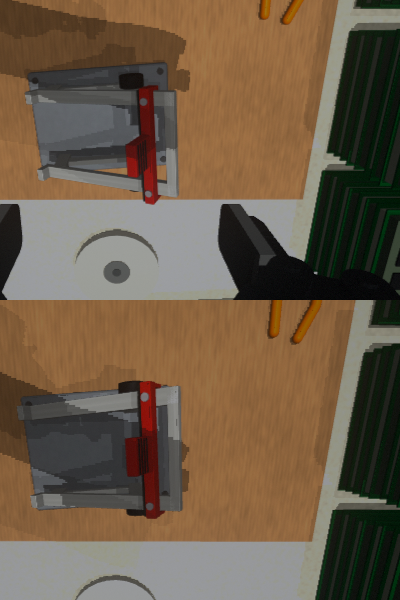

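The pair of crops shows the holder with its low toe ends to the left and the red bar near the cross piece. I'll enlarge the better view to read off corners.

Run:
```python
import cv2
im=cv2.imread("w4.png")[75:223,212:390];cv2.imwrite("pics/z2.png",cv2.resize(im,None,fx=4,fy=4,interpolation=cv2.INTER_CUBIC))
```

```text
(no output)
```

View pics/z2.png

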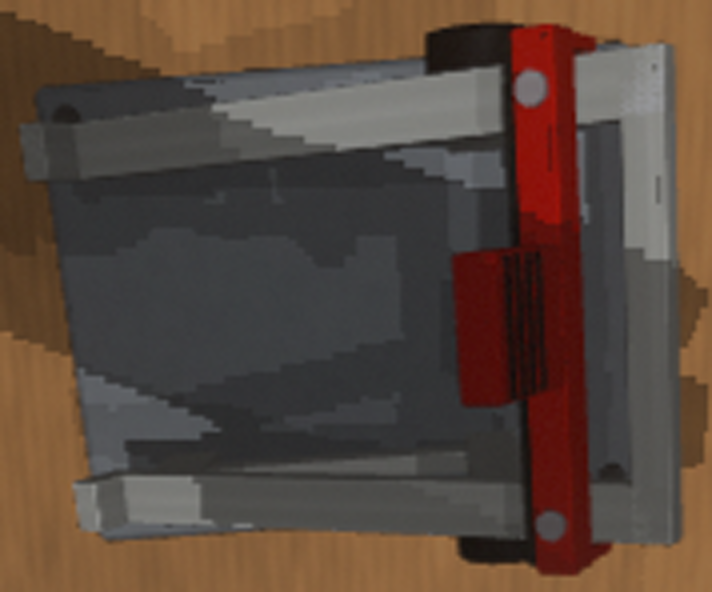

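The enlarged view shows the cross-piece outer corners at zoomed (674,43) and (680,543), with inner corners at (620,122) and (632,484). The toe face bases are at x≈78 (left) and ≈126 (right), and the bar's lower edge runs from about (512,30) to (535,570).

```bash
cat >> h.py <<'E'
s28,c28=np.sin(np.radians(28)),np.cos(np.radians(28))
def cr2w(p,q):
    q=np.atleast_2d(q)/1000.;x0,y0,w=p
    h=np.c_[q[:,0]*c28-q[:,2]*s28,q[:,1],.063+q[:,0]*s28+q[:,2]*c28];c,s=np.cos(w),np.sin(w)
    return np.c_[x0+c*h[:,0]-s*h[:,1],y0+s*h[:,0]+c*h[:,1],h[:,2]]
E
python3 - <<'E'
from h import *
from scipy.optimize import least_squares
c=np.load("w4.npz")
q=[(160,53,0),(160,-53,0),(150,39,0),(150,-39,0),(0,39,0),(0,53,0),(0,-39,0),(0,53,12),(0,-39,12)]
uv=np.array([(674,43),(680,543),(620,122),(632,484),(80,178),(76,122),(125,478),(48,122),(100,478)])/4+[212,75]
r=least_squares(lambda p:(proj(c,cr2w(p,q))-uv).ravel(),[.45,-.2,0])
print(r.x,np.degrees(r.x[2]));print(r.fun.reshape(-1,2).round(1).tolist())
p=r.x;np.save("cr.npy",p)
# check in w3/scene/side
for n in("w3","scene0","side0"):
    print(n,proj(np.load(n+".npz"),cr2w(p,[(160,53,0),(160,-53,0),(0,39,0),(0,-39,0)])).round(1).tolist())
print("seat",cr2w(p,[(30,0,0)]))
# clamp: bar top lower edge at z=13: intersect
T=c["T"]
for a in((512,32),(537,572)):
    f=least_squares(lambda v:(proj(c,cr2w(p,[(v[0],v[1],13)]))-(np.array(a)/4+[212,75])).ravel(),[120,0]);print("bar edge",f.x)
E
```

```text
[ 0.47197977 -0.22232492  0.07319385] 4.193698592195587
[[-1.4, -0.2], [-0.8, 0.6], [1.1, -0.5], [0.5, 0.0], [1.4, 0.4], [0.4, 0.2], [0.3, -1.1], [-0.7, -0.2], [-0.6, 0.9]]
w3 [[374.7, 191.8], [377.5, 297.8], [240.0, 202.4], [249.4, 266.4]]
scene0 [[251.1, 299.1], [200.3, 309.9], [237.2, 265.1], [203.5, 272.0]]
side0 [[383.1, 282.2], [403.4, 319.9], [326.9, 322.0], [339.1, 350.5]]
seat [[ 0.49839728 -0.22038786  0.07708415]]
bar edge [130.82264426  57.46224777]
bar edge [130.50184288 -57.5500022 ]
```

send_rows(moves=[{"x": -3, "y": 60, "z": 0, "rx": 0, "ry": 0, "rz": 0.01, "claw": 100}, {"x": -6, "y": 121, "z": 0, "rx": 0, "ry": 0, "rz": 0.02, "claw": 100}, {"x": -9, "y": 182, "z": 0, "rx": 0, "ry": 0, "rz": 0.03, "claw": 100}, {"x": -12, "y": 243, "z": 0, "rx": 0, "ry": 0, "rz": 0.04, "claw": 100}, {"x": -15, "y": 304, "z": -10, "rx": 0, "ry": 0, "rz": 0.05, "claw": 100}, {"x": -18, "y": 362, "z": -30, "rx": 0, "ry": 0, "rz": 0.06, "claw": 100}, {"x": -20, "y": 412, "z": -65, "rx": 0, "ry": 0, "rz": 0.063, "claw": 100}, {"x": -20, "y": 450, "z": -110, "rx": 0, "ry": 0, "rz": 0.063, "claw": 100}, {"x": -20, "y": 460, "z": -165, "rx": 0, "ry": 0, "rz": 0.063, "claw": 100}, {"x": -20, "y": 460, "z": -200, "rx": 0, "ry": 0, "rz": 0.063, "claw": 100}, {"x": -20, "y": 460, "z": -200, "rx": 0, "ry": 0, "rz": 0.063, "claw": 100}, {"x": -20, "y": 460, "z": -200, "rx": 0, "ry": 0, "rz": 0.063, "claw": 100}])

```text
t: 4.1
tcp_pos: [0.5395, 0.1861, 0.1029]
tool_rot: [0.0, 0.684, 0.729, 0.001]
ft_force: [0.6, 0.6, -0.5]
finger_gap: 0.996
grip_force: 0.0
```

Run:
```python
from bench import sense,capture
from h import *
s=sense();print(s["tcp_pos"].round(4) if hasattr(s["tcp_pos"],"round") else s["tcp_pos"],s["tool_rot"])
```

```text
[0.5395 0.1861 0.1029] [3.10709573e-04 6.84122779e-01 7.29366111e-01 1.00199882e-03]
```

send_rows(force=35, moves=[{"x": 0, "y": 0, "z": -35, "rx": 0, "ry": 0, "rz": 0, "claw": 100}, {"x": 0, "y": 0, "z": -65, "rx": 0, "ry": 0, "rz": 0, "claw": 100}, {"x": 0, "y": 0, "z": -85, "rx": 0, "ry": 0, "rz": 0, "claw": 100}, {"x": 0, "y": 0, "z": -93, "rx": 0, "ry": 0, "rz": 0, "claw": 100}, {"x": 0, "y": 0, "z": -93, "rx": 0, "ry": 0, "rz": 0, "claw": 100}, {"x": 0, "y": 0, "z": -93, "rx": 0, "ry": 0, "rz": 0, "claw": 80}, {"x": 0, "y": 0, "z": -93, "rx": 0, "ry": 0, "rz": 0, "claw": 72}, {"x": 0, "y": 0, "z": -93, "rx": 0, "ry": 0, "rz": 0, "claw": 60}, {"x": 0, "y": 0, "z": -93, "rx": 0, "ry": 0, "rz": 0, "claw": 50}, {"x": 0, "y": 0, "z": -93, "rx": 0, "ry": 0, "rz": 0, "claw": 50}, {"x": 0, "y": 0, "z": -93, "rx": 0, "ry": 0, "rz": 0, "claw": 50}])

```text
t: 5.48
tcp_pos: [0.5395, 0.1852, 0.0093]
tool_rot: [0.0, 0.684, 0.729, 0.001]
ft_force: [-1.2, -1.1, 4.8]
finger_gap: 0.694
grip_force: 37.1
```

Run:
```python
from bench import sense,capture
from h import *
s=sense();print(s["tcp_pos"],s["finger_gap"],s["grip_force"])
a=[capture(n)["color"][:,:,::-1] for n in("wrist","side")]
cv2.imwrite("pics/g.png",np.hstack([a[0][:,:],cv2.resize(a[1][150:310,220:380],(480,480))])[:, ::][:, :][::1, ::1]) if 0 else cv2.imwrite("pics/g.png",np.hstack([cv2.resize(a[0],(440,330)),cv2.resize(a[1][160:280,250:370],(330,330))]))
```

```text
[0.53945471 0.18515628 0.00929117] 0.6938489872852308 37.09512501955032
```

View pics/g.png

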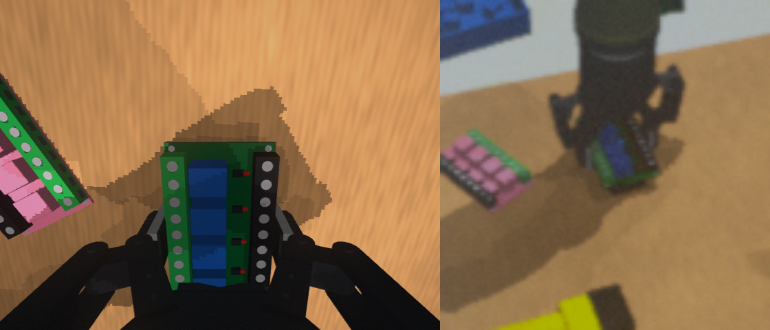

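The wrist view shows the board pinched squarely across its terminals, with the far PCB edge at row ~206 in the full image. The side view agrees.

send_rows(moves=[{"x": 0, "y": 0, "z": 15, "rx": 0, "ry": 0, "rz": 0, "claw": 50}, {"x": 0, "y": 0, "z": 60, "rx": 0, "ry": 0, "rz": 0, "claw": 50}, {"x": 0, "y": 0, "z": 120, "rx": 0, "ry": 0, "rz": 0, "claw": 50}, {"x": 0, "y": 0, "z": 180, "rx": 0, "ry": 0, "rz": 0, "claw": 50}, {"x": 0, "y": 0, "z": 180, "rx": 0, "ry": 0, "rz": 0, "claw": 50}, {"x": 0, "y": 0, "z": 180, "rx": 0, "ry": 0, "rz": 0, "claw": 50}])

```text
t: 6.32
tcp_pos: [0.5386, 0.1847, 0.1886]
tool_rot: [0.0, 0.685, 0.729, 0.0]
ft_force: [0.1, 0.9, -1.6]
finger_gap: 0.695
grip_force: 38.5
```

Run:
```python
from bench import sense,capture
from h import *
from scipy.spatial.transform import Rotation as R
s=sense();print(s["tcp_pos"],s["tool_rot"],s["finger_gap"],s["grip_force"],s["ft_force"])
c=capture("wrist");np.savez("w5.npz",**c);im=np.ascontiguousarray(c["color"][:,:,::-1])
hsv=cv2.cvtColor(im,cv2.COLOR_BGR2HSV);m=cv2.inRange(hsv,(45,100,25),(80,255,255));m[:,:230]=0;m[:,420:]=0
print("top rows",[(u,int(np.argmax(m[:,u]>0))) for u in range(236,412,12)])
zb=s["tcp_pos"][2]+.0177+.002
pc=s["tcp_pos"]
T=R.from_quat(np.roll(s["tool_rot"],-1)).as_matrix()
for u in (260,300,340,380):
    v=int(np.argmax(m[:,u]>0));w=cast(c,[(u,v)],zb)[0];print(u,v,((w-pc)@T*1000).round(1))
```

```text
[0.53857793 0.18465593 0.18855662] [1.54447040e-04 6.84520232e-01 7.28993846e-01 3.59304969e-06] 0.6947793820311474 38.50979603827 [ 0.05346467  0.86788631 -1.62477849]
top rows [(236, 224), (248, 207), (260, 207), (272, 207), (284, 207), (296, 207), (308, 207), (320, 207), (332, 207), (344, 207), (356, 207), (368, 207), (380, 207), (392, 207), (404, 0)]
260 207 [ 50.6 -21.2 -19.7]
300 206 [ 51.   -6.5 -19.7]
340 207 [ 50.6   8.2 -19.7]
380 207 [ 50.6  23.  -19.7]
```

```bash
cat >> h.py <<'E'
from scipy.spatial.transform import Rotation as R
def goal(q,off=(0,-.8,-17.7)):
    "command (mm,rad) that brings board origin to cradle q (mm) in cradle attitude"
    from bench import sense
    s=sense();p=np.load("cr.npy");Rb=R.from_euler("ZY",[p[2],-np.radians(28)])
    t=R.from_quat(np.roll(s["tool_rot"],-1));B0=R.from_matrix(np.array([[0,1,0],[1,0,0],[0,0,-1.]]))
    tgt=cr2w(p,[q])[0]+Rb.apply(off)/1000
    rv=(Rb*B0*t.inv()).as_rotvec()
    return ((tgt-s["tcp_pos"])*1000).round(1),rv.round(4)
E
python3 -c "
from h import *
for q in((33,0,60),(33,0,5),(33,0,0),(30,0,0)):print(q,*goal(q))"
```

```text
(33, 0, 60) [ -56.9 -406.9  -71.7] [ 0.034  -0.4892  0.0102]
(33, 0, 5) [ -31.1 -405.  -120.3] [ 0.034  -0.4892  0.0102]
(33, 0, 0) [ -28.8 -404.9 -124.7] [ 0.034  -0.4892  0.0102]
(30, 0, 0) [ -31.4 -405.  -126.1] [ 0.034  -0.4892  0.0102]
```

send_rows(moves=[{"x": -5, "y": -40, "z": 30, "rx": 0, "ry": 0, "rz": 0, "claw": 50}, {"x": -10, "y": -95, "z": 50, "rx": 0.004, "ry": -0.06, "rz": 0.001, "claw": 50}, {"x": -20, "y": -150, "z": 50, "rx": 0.008, "ry": -0.12, "rz": 0.003, "claw": 50}, {"x": -30, "y": -205, "z": 50, "rx": 0.014, "ry": -0.2, "rz": 0.004, "claw": 50}, {"x": -40, "y": -260, "z": 50, "rx": 0.019, "ry": -0.28, "rz": 0.006, "claw": 50}, {"x": -50, "y": -310, "z": 45, "rx": 0.025, "ry": -0.36, "rz": 0.008, "claw": 50}, {"x": -57, "y": -360, "z": 30, "rx": 0.03, "ry": -0.43, "rz": 0.009, "claw": 50}, {"x": -57, "y": -395, "z": 0, "rx": 0.034, "ry": -0.489, "rz": 0.01, "claw": 50}, {"x": -57, "y": -407, "z": -40, "rx": 0.034, "ry": -0.489, "rz": 0.01, "claw": 50}, {"x": -57, "y": -407, "z": -72, "rx": 0.034, "ry": -0.489, "rz": 0.01, "claw": 50}, {"x": -57, "y": -407, "z": -72, "rx": 0.034, "ry": -0.489, "rz": 0.01, "claw": 50}, {"x": -57, "y": -407, "z": -72, "rx": 0.034, "ry": -0.489, "rz": 0.01, "claw": 50}])

```text
t: 7.88
tcp_pos: [0.4804, -0.2217, 0.1138]
tool_rot: [0.163, 0.661, 0.71, 0.177]
ft_force: [0.5, 0.4, -0.2]
finger_gap: 0.694
grip_force: 38.8
```

Run:
```python
from bench import sense,capture
from h import *
s=sense();print(s["qpos"],s["ft_force"],s["grip_force"])
for q in((33,0,60),(33,0,8),(33,0,0),(29,0,0)):print(q,*goal(q))
for n in("wrist","side"):
    c=capture(n);np.savez(n+"6.npz",**c)
a=np.load("wrist6.npz")["color"][:,:,::-1];b=np.load("side6.npz")["color"][:,:,::-1]
cv2.imwrite("pics/p6.png",np.hstack([cv2.resize(a,(440,330)),cv2.resize(b[250:390,290:430],(330,330),interpolation=cv2.INTER_CUBIC)]))
```

```text
[ 0.7841253   0.40825045 -0.27616402  2.2906303  -1.2520376   0.17963933
  1.83566867] [ 0.48456311  0.43733121 -0.21794274] 38.843946754932404
(33, 0, 60) [ 0.9 -0.8  2.1] [-0.003  -0.0027  0.0009]
(33, 0, 8) [ 25.2   1.  -43.8] [-0.003  -0.0027  0.0009]
(33, 0, 0) [ 29.    1.3 -50.9] [-0.003  -0.0027  0.0009]
(29, 0, 0) [ 25.4   1.  -52.8] [-0.003  -0.0027  0.0009]
```

View pics/p6.png

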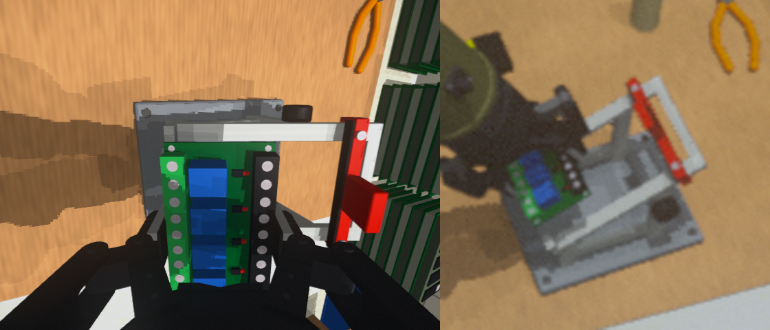

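The board is held level with the slope above the rails, green edge downhill. In the wrist view (440 px wide) the left rail is at rows 122–140 and the clamp bar is still open near column 355.

send_rows(moves=[{"x": 6, "y": 0, "z": -12, "rx": -0.003, "ry": -0.003, "rz": 0.001, "claw": 50}, {"x": 13, "y": 1, "z": -24, "rx": -0.003, "ry": -0.003, "rz": 0.001, "claw": 50}, {"x": 19, "y": 1, "z": -35, "rx": -0.003, "ry": -0.003, "rz": 0.001, "claw": 50}, {"x": 25, "y": 1, "z": -44, "rx": -0.003, "ry": -0.003, "rz": 0.001, "claw": 50}, {"x": 25, "y": 1, "z": -44, "rx": -0.003, "ry": -0.003, "rz": 0.001, "claw": 50}, {"x": 25, "y": 1, "z": -44, "rx": -0.003, "ry": -0.003, "rz": 0.001, "claw": 50}])

```text
t: 8.72
tcp_pos: [0.5097, -0.2257, 0.0818]
tool_rot: [0.158, 0.66, 0.713, 0.176]
ft_force: [0.1, -0.3, -1.4]
finger_gap: 0.703
grip_force: 38.8
```

Run:
```python
from bench import sense,capture
from h import *
s=sense();print(np.round(s["qpos"],3),s["ft_force"],s["grip_force"])
for q in((33,0,8),(33,0,2),(33,0,0),(29,0,0)):print(q,*goal(q))
c=capture("wrist");np.savez("w7.npz",**c);cv2.imwrite("w7.png",c["color"][:,:,::-1])
hsv=cv2.cvtColor(cv2.imread("w7.png"),cv2.COLOR_BGR2HSV);u=320
p=np.load("cr.npy")
print("predicted: rail outer edge, board far edge top (z10), at x 33:",proj(c,cr2w(p,[(33,53,0),(80,53,0),(100,39,0),(33,50,10),(3,50,10),(63,50,10)])).round(1).tolist())
print("col 310 hsv rows 180-235:");print([(v,*map(int,hsv[v,310])) for v in range(170,225,2)])
print([(v,*map(int,hsv[v,420])) for v in range(150,215,3)])
```

```text
[ 0.699  0.496 -0.208  2.252 -1.522  0.176  2.098] [ 0.1487902  -0.27269354 -1.42149925] 38.82858105003834
(33, 0, 8) [ -4.    5.1 -11.8] [-0.006  -0.0105 -0.0058]
(33, 0, 2) [ -1.2   5.3 -17.1] [-0.006  -0.0105 -0.0058]
(33, 0, 0) [ -0.3   5.3 -18.9] [-0.006  -0.0105 -0.0058]
(29, 0, 0) [ -3.8   5.1 -20.8] [-0.006  -0.0105 -0.0058]
predicted: rail outer edge, board far edge top (z10), at x 33: [[296.5, 177.1], [410.4, 177.5], [455.0, 211.0], [294.7, 187.9], [217.6, 187.6], [372.1, 188.1]]
col 310 hsv rows 180-235:
[(170, 100, 10, 76), (172, 20, 9, 85), (174, 40, 9, 85), (176, 30, 6, 92), (178, 40, 4, 204), (180, 35, 7, 220), (182, 40, 7, 217), (184, 45, 5, 197), (186, 45, 5, 196), (188, 45, 8, 197), (190, 42, 6, 200), (192, 45, 8, 204), (194, 45, 4, 126), (196, 45, 4, 125), (198, 45, 8, 122), (200, 50, 7, 108), (202, 60, 2, 107), (204, 60, 5, 109), (206, 69, 54, 75), (208, 71, 193, 95), (210, 71, 196, 95), (212, 71, 199, 95), (214, 71, 201, 95), (216, 71, 201, 94), (218, 71, 201, 94), (220, 72, 203, 94), (222, 71, 203, 93), (224, 71, 196, 86)]
[(150, 12, 83, 46), (153, 12, 83, 46), (156, 13, 79, 45), (159, 13, 79, 45), (162, 13, 68, 45), (165, 13, 68, 45), (168, 11, 62, 45), (171, 14, 64, 44), (174, 13, 49, 47), (177, 30, 7, 106), (180, 30, 2, 222), (183, 40, 3, 220), (186, 35, 7, 221), (189, 38, 5, 222), (192, 38, 5, 226), (195, 45, 4, 228), (198, 45, 5, 223), (201, 30, 2, 221), (204, 40, 3, 221), (207, 40, 3, 225), (210, 19, 11, 189), (213, 14, 136, 218)]
```

```bash
cat > kin.py <<'E'
import numpy as np
from scipy.spatial.transform import Rotation as R
from scipy.optimize import least_squares
lo=np.array([-3.08,-.24,-1.43,0,-1.52,.17,-2.89]);hi=np.array([3.08,2.05,1.35,2.5,4.66,1.96,2.89])
def fk(q,P,sg):
    "P: lengths d0,d1,d2,d3 along z; a0,a1,a2 x offsets at joints 2,4,6; final yaw"
    r=R.identity();p=np.zeros(3);ax="zyzyzyz"
    trans={1:(P[4],0,P[0]),3:(P[5],0,P[1]),5:(P[6],0,P[2])}
    for i in range(7):
        if i in trans:p=p+r.apply(trans[i])
        if i==4:p=p+r.apply((-P[5],0,0)) # elbow offset returns
        r=r*R.from_euler(ax[i],sg[i]*q[i])
    return p+r.apply((0,0,P[3])),r*R.from_euler("z",P[7])
E
python3 - <<'E'
from kin import *
import itertools
Q=[[.106,.508,-.238,1.501,.126,1.149,-.155],[0.7841253,0.40825045,-0.27616402,2.2906303,-1.2520376,0.17963933,1.83566867],[.699,.496,-.208,2.252,-1.522,.176,2.098]]
X=[[.6246,0,.2306],[.4804,-.2217,.1138],[.5097,-.2257,.0818]]
O=[[-.001,.707,.707,-.001],[.163,.661,.71,.177],[.158,.66,.713,.176]]
Or=[R.from_quat(np.roll(o,-1)) for o in O]
best=[]
for sg in itertools.product((1,-1),repeat=7):
    for yaw in(0,np.pi/2,np.pi,-np.pi/2):
        e=sum(np.sum((fk(q,[0]*7+[yaw],sg)[1].inv()*o).magnitude()**2) for q,o in zip(Q,Or));best.append((e,sg,yaw))
best.sort(key=lambda b:b[0]);print(best[:4])
def res(P,sg):
    out=[]
    for q,x,o in zip(Q,X,Or):
        p,r=fk(q,P,sg);out+=list((p-x))+list(.1*(r.inv()*o).as_rotvec())
    return np.array(out)
for b in best[:3]:
    f=least_squares(res,[.34,.4,.4,.3,0,0,0,b[2]],args=(b[1],));print(b[1],f.x.round(4),f.cost,np.abs(f.fun).max())
E
```

```text
[(np.float64(4.3582838587837985e-06), (-1, 1, -1, 1, -1, 1, -1), 1.5707963267948966), (np.float64(0.04592924241574696), (1, 1, 1, 1, 1, 1, 1), 1.5707963267948966), (np.float64(0.4824254856594211), (1, 1, -1, 1, 1, 1, 1), 1.5707963267948966), (np.float64(0.7040570860182066), (-1, 1, 1, 1, -1, 1, -1), 1.5707963267948966)]
(-1, 1, -1, 1, -1, 1, -1) [ 0.4641  0.979   0.4586  0.9362 -0.0065 -0.2441 -0.1518  1.5706] 3.7222954140634425e-05 0.004421788596529641
(1, 1, 1, 1, 1, 1, 1) [ 2.5286  2.6751  1.5186  3.9031 -0.3351 -1.4939 -0.5746  1.4847] 0.0017702667199803548 0.027857320753514964
(1, 1, -1, 1, 1, 1, 1) [-0.6058 -0.784   0.5943 -2.2983 -0.2345  0.7965  0.9236  1.836 ] 0.0026807967032429795 0.03002018520572279
```

send_rows(moves=[{"x": -10, "y": 0, "z": 30, "rx": 0, "ry": 0.06, "rz": 0, "claw": 50}, {"x": -20, "y": 0, "z": 70, "rx": 0, "ry": 0.15, "rz": 0, "claw": 50}, {"x": -20, "y": 0, "z": 110, "rx": 0, "ry": 0.25, "rz": 0, "claw": 50}, {"x": -20, "y": 0, "z": 140, "rx": 0, "ry": 0.34, "rz": 0, "claw": 50}, {"x": -20, "y": 0, "z": 140, "rx": 0, "ry": 0.34, "rz": 0, "claw": 50}, {"x": -20, "y": 0, "z": 140, "rx": 0, "ry": 0.34, "rz": 0, "claw": 50}])

```text
t: 9.52
tcp_pos: [0.4914, -0.2259, 0.2242]
tool_rot: [0.038, 0.679, 0.73, 0.063]
ft_force: [0.1, 0.5, -1.1]
finger_gap: 0.692
grip_force: 38.9
```

```bash
cat > log.py <<'E'
from bench import sense
import json
s=sense();r=[list(map(float,s[k])) for k in("qpos","tcp_pos","tool_rot")];open("data.jsonl","a").write(json.dumps(r)+"\n")
print([[round(v,3) for v in a] for a in r],s["grip_force"],s["finger_gap"])
E
python3 log.py
```

```text
[[0.058, 0.367, 0.551, 1.84, -0.378, 0.921, 0.863], [0.491, -0.226, 0.224], [0.038, 0.679, 0.73, 0.063]] 38.89437094330788 0.6924768833363325
```

send_rows(moves=[{"x": 0, "y": 50, "z": 10, "rx": 0.06, "ry": 0.06, "rz": 0, "claw": 50}, {"x": 0, "y": 100, "z": 20, "rx": 0.15, "ry": 0.12, "rz": 0, "claw": 50}, {"x": 0, "y": 100, "z": 20, "rx": 0.25, "ry": 0.15, "rz": 0, "claw": 50}, {"x": 0, "y": 100, "z": 20, "rx": 0.3, "ry": 0.15, "rz": 0, "claw": 50}, {"x": 0, "y": 100, "z": 20, "rx": 0.3, "ry": 0.15, "rz": 0, "claw": 50}, {"x": 0, "y": 100, "z": 20, "rx": 0.3, "ry": 0.15, "rz": 0, "claw": 50}])

```text
t: 10.28
tcp_pos: [0.4895, -0.1255, 0.2414]
tool_rot: [-0.121, 0.681, 0.713, 0.12]
ft_force: [-0.4, -0.5, -0.6]
finger_gap: 0.695
grip_force: 38.9
```

```bash
python3 log.py
cat > fit.py <<'E'
from kin import *
import json
D=[([.106,.508,-.238,1.501,.126,1.149,-.155],[.6246,0,.2306],[-.001,.707,.707,-.001]),([0.7841253,0.40825045,-0.27616402,2.2906303,-1.2520376,0.17963933,1.83566867],[.4804,-.2217,.1138],[.163,.661,.71,.177]),([.699,.496,-.208,2.252,-1.522,.176,2.098],[.5097,-.2257,.0818],[.158,.66,.713,.176])]
D+=[json.loads(l) for l in open("data.jsonl")]
sg=(-1,1,-1,1,-1,1,-1)
def fk9(q,P):
    p,r=fk(q,P[:8],sg);r6=r
    # offset a3 in frame 6 (before joint 7)
    b=r*R.from_euler("z",-P[7])*R.from_euler("z",-sg[6]*q[6])
    return p+b.apply((P[8],0,0)),r
def res(P):
    o=[]
    for q,x,w in D:
        p,r=fk9(q,P);o+=list(1000*(p-np.array(x)))
    return np.r_[o,np.array(P[4:7])*20,P[8]*20]
f=least_squares(res,[.34,.4,.4,.3,0,0,0,np.pi/2,0])
if __name__=="__main__":
    print(f.x.round(4),[np.degrees((fk9(q,f.x)[1].inv()*R.from_quat(np.roll(w,-1))).magnitude()).round(2) for q,x,w in D]);print(f.fun.round(1))
np.save("P.npy",f.x)
E
python3 fit.py
```

```text
[[0.093, 0.434, 0.488, 1.721, -0.504, 1.277, 0.815], [0.49, -0.126, 0.241], [-0.121, 0.681, 0.713, 0.12]] 38.87047782540321 0.6947936233512412
[ 1.202e-01  6.407e-01  3.484e-01  3.187e-01 -4.830e-02  2.480e-02
 -3.200e-03  3.215e+00 -1.250e-02] [np.float64(94.22), np.float64(94.21), np.float64(94.23), np.float64(94.21), np.float64(94.21)]
[-3.6 25.3  1.3 -0.4  1.1  1.7 -0.  -1.6 -5.1 -0.2 10.4  6.   7.2  1.3
 -4.  -1.   0.5 -0.1 -0.3]
```

send_rows(moves=[{"x": 20, "y": 0, "z": 20, "rx": -0.15, "ry": 0.05, "rz": 0, "claw": 50}, {"x": 40, "y": 0, "z": 40, "rx": -0.3, "ry": 0.1, "rz": 0, "claw": 50}, {"x": 60, "y": 0, "z": 60, "rx": -0.45, "ry": 0.2, "rz": 0, "claw": 50}, {"x": 60, "y": 0, "z": 60, "rx": -0.6, "ry": 0.2, "rz": 0, "claw": 50}, {"x": 60, "y": 0, "z": 60, "rx": -0.6, "ry": 0.2, "rz": 0, "claw": 50}, {"x": 60, "y": 0, "z": 60, "rx": -0.6, "ry": 0.2, "rz": 0, "claw": 50}])

```text
t: 11.02
tcp_pos: [0.5492, -0.126, 0.3019]
tool_rot: [0.015, 0.694, 0.701, -0.163]
ft_force: [-0.8, -0.4, 0.1]
finger_gap: 0.694
grip_force: 38.9
```

```bash
python3 log.py
cat > kin.py <<'E'
import numpy as np,json
from scipy.spatial.transform import Rotation as R
from scipy.optimize import least_squares
lo=np.array([-3.08,-.24,-1.43,0,-1.52,.17,-2.89]);hi=np.array([3.08,2.05,1.35,2.5,4.66,1.96,2.89])
sg=(-1,1,-1,1,-1,1,-1)
def fk(q,P):
    r=R.identity();p=np.zeros(3)
    pre={1:(P[4],P[5],P[0]),2:(0,0,0),3:(P[6],P[7],P[1]),4:(P[8],0,0),5:(P[9],P[10],P[2]),6:(P[11],0,0)}
    for i in range(7):
        if i in pre:p=p+r.apply(pre[i])
        r=r*R.from_euler("zyzyzyz"[i],sg[i]*q[i])
    return p+r.apply((0,0,P[3])),r*R.from_euler("z",np.pi/2)
D=[([.106,.508,-.238,1.501,.126,1.149,-.155],[.6246,0,.2306],[-.001,.707,.707,-.001]),([0.7841253,0.40825045,-0.27616402,2.2906303,-1.2520376,0.17963933,1.83566867],[.4804,-.2217,.1138],[.163,.661,.71,.177]),([.699,.496,-.208,2.252,-1.522,.176,2.098],[.5097,-.2257,.0818],[.158,.66,.713,.176])]
D+=[json.loads(l) for l in open("data.jsonl")]
def res(P,w=3):return np.r_[np.ravel([1000*(fk(q,P)[0]-np.array(x)) for q,x,_ in D]),np.array(P[4:])*w]
P=least_squares(res,[.34,.4,.4,.3]+[0]*8).x
if __name__=="__main__":print(P.round(4));print(res(P).round(1))
E
python3 kin.py
```

```text
[[-0.353, 0.535, 0.65, 1.424, -0.017, 1.422, 0.262], [0.549, -0.126, 0.302], [0.015, 0.694, 0.701, -0.163]] 38.914038240909576 0.6937500868201827
[ 2.444e-01  5.777e-01  3.826e-01  3.592e-01 -2.000e-04 -5.300e-03
 -5.000e-04 -1.910e-02 -1.000e-04  4.000e-04  1.000e-04 -3.000e-04]
[-0.  -0.   0.   0.  -0.1  0.  -0.   0.1 -0.  -0.1  0.   0.   0.1  0.
  0.   0.  -0.  -0.  -0.  -0.  -0.  -0.1 -0.   0.   0.  -0. ]
```

```bash
cat > ik.py <<'E'
from kin import *
from h import cr2w
cr=np.load("cr.npy");Rb=R.from_euler("ZY",[cr[2],-np.radians(28)]);B0=R.from_matrix(np.array([[0,1,0],[1,0,0],[0,0,-1.]]))
def target(q,off=(0,-.8,-17.7)):return cr2w(cr,[q])[0]+Rb.apply(off)/1000,Rb*B0
def ik(x,r,q0,m=.05,w=.01):
    L,H=lo+m,hi-m
    f=least_squares(lambda q:np.r_[(fk(q,P)[0]-x)*10,(fk(q,P)[1].inv()*r).as_rotvec()*3,w*(q-q0)*.1],np.clip(q0,L+1e-6,H-1e-6),bounds=(L,H))
    return f.x,np.linalg.norm(fk(f.x,P)[0]-x)*1000,np.degrees((fk(f.x,P)[1].inv()*r).magnitude())
E
python3 - <<'E'
from ik import *
rng=np.random.default_rng(0)
for tq in((33,0,0),(33,0,50)):
    x,r=target(tq);S=[]
    for k in range(50):
        q,e,a=ik(x,r,rng.uniform(lo,hi))
        if e<1 and a<.3:S.append((np.min(np.minimum(q-lo,hi-q)[[1,2,3,4,5,6]]),q.round(2)))
    S.sort(key=lambda s:-s[0]);print(tq,len(S))
    for s in S[:12]:print(round(s[0],2),s[1].tolist())
E
```

```text
(33, 0, 0) 27
0.22 [1.26, 0.8, -1.18, 2.28, 1.67, 0.5, -1.06]
0.2 [1.28, 0.83, -1.23, 2.28, 1.66, 0.55, -1.05]
0.16 [0.48, 0.53, 0.09, 2.29, 4.44, 0.33, 2.41]
0.16 [1.17, 0.7, -0.97, 2.28, 1.74, 0.33, -1.14]
0.14 [0.21, 0.59, 0.49, 2.3, 4.52, 0.56, 2.32]
0.11 [0.08, 0.64, 0.71, 2.3, 4.55, 0.71, 2.29]
0.09 [1.12, 0.67, -0.89, 2.28, 1.79, 0.26, -1.2]
0.09 [-0.08, 0.78, 1.01, 2.3, 4.57, 0.96, 2.25]
0.08 [1.32, 0.91, -1.35, 2.28, 1.63, 0.68, -1.02]
0.08 [-0.14, 0.89, 1.19, 2.3, 4.58, 1.14, 2.24]
0.07 [1.33, 0.92, -1.36, 2.28, 1.63, 0.7, -1.02]
0.05 [-0.16, 0.96, 1.3, 2.3, 4.59, 1.26, 2.23]
(33, 0, 50) 33
0.22 [1.35, 0.68, -1.21, 2.28, 1.42, 0.43, -0.84]
0.05 [1.41, 0.78, -1.38, 2.28, 1.45, 0.59, -0.87]
0.05 [1.23, 0.56, -0.96, 2.28, 1.32, 0.22, -0.74]
0.05 [1.23, 0.56, -0.96, 2.28, 1.32, 0.22, -0.74]
0.05 [1.23, 0.56, -0.96, 2.28, 1.32, 0.22, -0.74]
0.05 [1.23, 0.56, -0.96, 2.28, 1.32, 0.22, -0.74]
0.05 [0.69, 0.42, -0.15, 2.29, -1.43, 0.22, 2.01]
0.05 [1.41, 0.78, -1.38, 2.28, 1.45, 0.59, -0.87]
0.05 [1.23, 0.56, -0.96, 2.28, 1.32, 0.22, -0.74]
0.05 [0.69, 0.42, -0.15, 2.29, -1.43, 0.22, 2.01]
0.05 [1.23, 0.56, -0.96, 2.28, 1.32, 0.22, -0.74]
0.05 [1.23, 0.56, -0.96, 2.28, 1.32, 0.22, -0.74]
```

```bash
cat > sim.py <<'E'
from ik import *
def jac(q):
    p0,r0=fk(q,P);J=np.zeros((6,7))
    for i in range(7):
        d=q.copy();d[i]+=1e-5;p,r=fk(d,P);J[:3,i]=(p-p0)/1e-5;J[3:,i]=(r*r0.inv()).as_rotvec()/1e-5
    return J
def follow(q,rows,n=6,wr=1.,lam=0.,x0=None,null=None,sc=1.,margin=.005):
    "rows: list of x,y,z mm, rx,ry,rz; min-norm tracking with limits"
    q=np.array(q,float);p0,r0=fk(q,P);prev=np.zeros(6);out=[]
    for row in rows:
        row=np.array(row,float)
        for k in range(1,n+1):
            t=prev+(row-prev)*k/n;xt=p0+t[:3]/1000;rt=R.from_rotvec(t[3:])*r0
            for it in range(2):
                p,r=fk(q,P);e=np.r_[xt-p,(rt*r.inv()).as_rotvec()];J=jac(q);act=np.ones(7,bool)
                for _ in range(3):
                    Ja=J*act;dq=np.linalg.pinv(Ja,rcond=1e-3)@e
                    if null is not None and it==0:dq+=(np.eye(7)-np.linalg.pinv(Ja,rcond=1e-3)@Ja)@(null(q)*sc)*act
                    bad=act&((q+dq<lo+margin)|(q+dq>hi-margin))
                    if not bad.any():break
                    act&=~bad
                q=q+dq*act
        prev=row;out.append(q.copy())
    return q,np.array(out)
E
python3 - <<'E'
from sim import *
qs=[np.array(D[i][0]) for i in range(len(D))]
a,_=follow(qs[3],[(0,100,20,.3,.15,0)],n=20);print(a.round(3),qs[4].round(3))
a,_=follow(qs[4],[(60,0,60,-.6,.2,0)],n=20);print(a.round(3),qs[5].round(3))
a,_=follow(qs[2],[(-20,0,140,0,.34,0)],n=20);print(a.round(3),qs[3].round(3))
mid=(lo+hi)/2;print("mid",mid)
for i,row in((3,(0,100,20,.3,.15,0)),(4,(60,0,60,-.6,.2,0))):
  for nm,g in(("mid",lambda q:mid-q),("home",lambda q:qs[0]-q),("midn",lambda q:(mid-q)/(hi-lo)**2)):
    for sc in(.02,.1):
        a,_=follow(qs[i],[row],n=20,null=g,sc=sc);print(nm,sc,(a-qs[i+1]).round(3))
E
```

```text
[ 0.096  0.43   0.48   1.715 -0.5    1.277  0.809] [ 0.093  0.434  0.488  1.721 -0.504  1.277  0.815]
[-0.359  0.538  0.659  1.424 -0.021  1.42   0.265] [-0.353  0.535  0.65   1.424 -0.017  1.422  0.262]
[ 0.044  0.373  0.575  1.844 -0.392  0.924  0.877] [ 0.058  0.367  0.551  1.84  -0.378  0.921  0.863]
mid [ 0.     0.905 -0.04   1.25   1.57   1.065  0.   ]
mid 0.02 [ 0.196 -0.034 -0.299 -0.008  0.108 -0.049 -0.128]
mid 0.1 [ 0.545 -0.028 -0.81  -0.013  0.295 -0.102 -0.342]
home 0.02 [ 0.17  -0.031 -0.261 -0.008  0.095 -0.044 -0.112]
home 0.1 [ 0.459 -0.036 -0.683 -0.012  0.247 -0.093 -0.286]
midn 0.02 [ 0.016 -0.007 -0.027 -0.006  0.011 -0.003 -0.014]
midn 0.1 [ 0.062 -0.016 -0.099 -0.006  0.037 -0.017 -0.045]
mid 0.02 [ 0.168 -0.048 -0.31  -0.002  0.141  0.013 -0.149]
mid 0.1 [ 0.471 -0.065 -0.817 -0.007  0.339  0.069 -0.355]
home 0.02 [ 0.145 -0.044 -0.271 -0.002  0.124  0.01  -0.131]
home 0.1 [ 0.408 -0.067 -0.712 -0.006  0.299  0.054 -0.314]
midn 0.02 [ 0.005 -0.002 -0.014  0.     0.007 -0.001 -0.009]
midn 0.1 [ 0.051 -0.019 -0.101 -0.     0.049  0.001 -0.052]
```

```bash
nproc
cat > plan.py <<'E'
from sim import *
from multiprocessing import Pool
def rel(q,x,r):
    p,rr=fk(q,P);return np.r_[(x-p)*1000,(r*rr.inv()).as_rotvec()]
def go(q,x,r,fine=1.):
    d=rel(q,x,r);n=int(np.ceil(max(np.linalg.norm(d[:3])/30,np.degrees(np.linalg.norm(d[3:]))/6,1)*fine))
    return follow(q,[d],n=1) if n==1 else follow(q,[d*k/n for k in range(1,n+1)],n=1)
def via(v):return v[:3],R.from_rotvec(v[3:])*B0
q0=np.array(D[-1][0])
ends=[target((33,0,z)) for z in(110,50,0)]
def run(v):
    q=q0.copy();tr=[]
    try:
        for k in range(0,len(v),6):q,o=go(q,*via(v[k:k+6]));tr.append(o)
        for x,r in ends:q,o=go(q,x,r);tr.append(o)
    except Exception:return -9,q,0
    e=rel(q,*ends[-1]);A=np.vstack(tr);m=np.minimum(A-lo,hi-A).min();E=np.linalg.norm(e[:3])+np.degrees(np.linalg.norm(e[3:]))*2
    return m-.02*E,q,len(A)
def samp(rng,n):
    o=[]
    for _ in range(n):o+=list(rng.uniform([.42,-.35,.3,-.6,-.6,-1.6],[.65,.25,.42,.6,.6,1.6]))
    return np.array(o)
def job(s):
    rng=np.random.default_rng(s);b=(-99,)
    import time;t=time.time()
    while time.time()-t<75:
        v=samp(rng,rng.integers(1,4)) if b[0]<-2 or rng.random()<.5 else b[1]+rng.normal(0,1,len(b[1]))*np.tile([.02,.04,.02,.12,.12,.25],len(b[1])//6)
        v=np.clip(v.reshape(-1,6),[.4,-.38,.28,-.8,-.8,-2],[.7,.3,.45,.8,.8,2]).ravel()
        m,q,n=run(v)
        if m>b[0]:b=(m,v,q,n)
    return b
if __name__=="__main__":
    import os;n=os.cpu_count()
    with Pool(n) as p:B=sorted(p.map(job,range(n)),key=lambda b:-b[0])
    for b in B[:4]:print(round(b[0],3),b[1].reshape(-1,6).round(3).tolist(),b[2].round(2).tolist(),b[3])
    np.save("v.npy",B[0][1])
E
OMP_NUM_THREADS=1 OPENBLAS_NUM_THREADS=1 python3 plan.py
```

```text
4
0.021 [[0.427, -0.229, 0.38, 0.495, 0.301, 0.475], [0.589, 0.245, 0.435, 0.171, -0.688, -1.723], [0.454, 0.194, 0.402, -0.349, -0.236, -0.402]] [1.14, 0.68, -0.91, 2.28, 1.78, 0.28, -1.18] 69
0.019 [[0.444, -0.304, 0.342, -0.633, -0.509, -1.316]] [1.14, 0.68, -0.91, 2.28, 1.78, 0.28, -1.18] 35
0.013 [[0.558, -0.125, 0.398, 0.203, 0.432, -0.249], [0.576, -0.209, 0.431, -0.58, -0.235, 1.649]] [1.14, 0.68, -0.92, 2.28, 1.78, 0.28, -1.18] 49
0.01 [[0.578, 0.188, 0.344, -0.059, 0.324, -1.721], [0.635, -0.051, 0.412, 0.041, 0.499, -0.674], [0.555, 0.001, 0.411, 0.301, 0.228, 0.236]] [1.2, 0.72, -1.03, 2.28, 1.72, 0.37, -1.12] 55
```

```bash
cat > plan2.py <<'E'
from plan import *
import time
seeds=[[[0.444,-0.304,0.342,-0.633,-0.509,-1.316]],[[0.444,-0.304,0.342,-0.633,-0.509,-1.316],[.46,-.26,.3,0,-.3,-.3]],[[0.578,0.188,0.344,-0.059,0.324,-1.721],[0.635,-0.051,0.412,0.041,0.499,-0.674]],[[0.454,0.194,0.402,-0.349,-0.236,-1.2],[.454,-.1,.402,-.3,-.3,-.6]]]
def job2(s):
    rng=np.random.default_rng(s);v=np.array(seeds[s]).ravel();b=(run(v)[0],v);t=time.time();sg_=1.
    while time.time()-t<110:
        v=b[1]+rng.normal(0,1,len(b[1]))*np.tile([.02,.04,.02,.1,.1,.2],len(b[1])//6)*rng.choice([.2,1.])
        v=np.clip(v.reshape(-1,6),[.4,-.38,.28,-.8,-.8,-2],[.7,.3,.45,.8,.8,2]).ravel()
        m=run(v)[0]
        if m>b[0]:b=(m,v)
    return b
if __name__=="__main__":
    with Pool(4) as p:B=sorted(p.map(job2,range(4)),key=lambda b:-b[0])
    for m,v in B:print(round(m,3),v.reshape(-1,6).round(3).tolist())
    v=B[0][1];q=q0
    for x,r in [via(v[k:k+6]) for k in range(0,len(v),6)]+ends:
        d=rel(q,x,r);q,o=go(q,x,r);M=np.minimum(o-lo,hi-o);print(d.round(3).tolist(),q.round(2).tolist(),M.min().round(3),"j",M.min(0).argmin()+1)
E
OMP_NUM_THREADS=1 OPENBLAS_NUM_THREADS=1 python3 plan2.py
```

```text
0.043 [[0.438, -0.204, 0.338, -0.8, -0.642, -0.934]]
0.028 [[0.617, 0.163, 0.368, -0.489, 0.483, -1.504], [0.64, -0.002, 0.39, -0.218, 0.634, -0.726]]
-0.464 [[0.459, 0.206, 0.371, -0.111, -0.232, -1.349], [0.4, -0.133, 0.385, 0.196, -0.021, -0.443]]
-0.468 [[0.438, -0.373, 0.326, -0.385, -0.299, -1.025], [0.47, -0.228, 0.327, -0.074, 0.185, -0.513]]
[-111.402, -77.576, 36.108, -0.673, -0.928, -0.763] [-1.16, 0.49, 1.29, 2.14, 0.74, 0.76, -1.52] 0.057 j 3
[20.061, -20.566, -177.996, 0.536, 0.237, 1.151] [1.52, 0.58, -1.36, 2.27, 1.05, 0.44, -0.49] 0.048 j 6
[28.095, 2.07, -52.998, 0.0, 0.0, 0.0] [1.28, 0.6, -1.05, 2.28, 1.37, 0.29, -0.79] 0.121 j 6
[23.416, 1.711, -44.151, -0.0, -0.0, -0.0] [1.16, 0.69, -0.95, 2.28, 1.75, 0.31, -1.16] 0.093 j 6
```

send_rows(moves=[{"x": -10, "y": -7, "z": 3, "rx": -0.061, "ry": -0.084, "rz": -0.069, "claw": 50}, {"x": -20, "y": -14, "z": 7, "rx": -0.122, "ry": -0.169, "rz": -0.139, "claw": 50}, {"x": -30, "y": -21, "z": 10, "rx": -0.184, "ry": -0.253, "rz": -0.208, "claw": 50}, {"x": -40, "y": -28, "z": 13, "rx": -0.245, "ry": -0.338, "rz": -0.278, "claw": 50}, {"x": -51, "y": -35, "z": 16, "rx": -0.306, "ry": -0.422, "rz": -0.347, "claw": 50}, {"x": -61, "y": -42, "z": 20, "rx": -0.367, "ry": -0.506, "rz": -0.416, "claw": 50}, {"x": -71, "y": -49, "z": 23, "rx": -0.428, "ry": -0.591, "rz": -0.486, "claw": 50}, {"x": -81, "y": -56, "z": 26, "rx": -0.49, "ry": -0.675, "rz": -0.555, "claw": 50}, {"x": -91, "y": -63, "z": 30, "rx": -0.551, "ry": -0.759, "rz": -0.624, "claw": 50}, {"x": -101, "y": -70, "z": 33, "rx": -0.612, "ry": -0.844, "rz": -0.694, "claw": 50}, {"x": -111, "y": -78, "z": 36, "rx": -0.673, "ry": -0.928, "rz": -0.763, "claw": 50}, {"x": -111, "y": -78, "z": 36, "rx": -0.673, "ry": -0.928, "rz": -0.763, "claw": 50}])

```text
t: 12.52
tcp_pos: [0.437, -0.2052, 0.337]
tool_rot: [0.469, 0.849, 0.238, -0.054]
ft_force: [-0.0, -0.8, -1.4]
finger_gap: 0.695
grip_force: 38.9
```

```bash
python3 log.py
cat > nxt.py <<'E'
from plan import *
q=np.array(D[-1][0])
for x,r in ends:
    d=rel(q,x,r);q,o=go(q,x,r,2);M=np.minimum(o-lo,hi-o);print(d.round(3).tolist(),q.round(2).tolist(),M.min().round(3),"j",M.min(0).argmin()+1,"maxstep",np.abs(np.diff(o,axis=0)).max(0).round(2))
E
python3 nxt.py
```

```text
[[-1.164, 0.525, 1.327, 2.142, 0.701, 0.727, -1.468], [0.437, -0.205, 0.337], [0.469, 0.849, 0.238, -0.054]] 38.917235881090164 0.6946759556724423
[20.923, -18.918, -176.954, 0.539, 0.232, 1.155] [1.48, 0.53, -1.26, 2.27, 0.94, 0.36, -0.38] 0.007 j 3 maxstep [0.48 0.06 0.48 0.03 0.09 0.05 0.15]
[28.093, 2.061, -52.979, 0.0, 0.0, 0.0] [1.21, 0.55, -0.93, 2.29, 1.32, 0.2, -0.74] 0.032 j 6 maxstep [0.07 0.03 0.09 0.   0.15 0.04 0.15]
[23.413, 1.714, -44.147, -0.0, -0.0, -0.0] [1.14, 0.68, -0.92, 2.28, 1.78, 0.28, -1.19] 0.032 j 6 maxstep [0.04 0.04 0.04 0.   0.14 0.05 0.14]
```

```bash
cat > plan3.py <<'E'
import plan
from plan import *
import time
p0,r0=fk(q0,P);c0=np.r_[p0,(r0*B0.inv()).as_rotvec()]
e0=np.r_[ends[0][0],(ends[0][1]*B0.inv()).as_rotvec()]
def job3(s):
    rng=np.random.default_rng(s);v=c0+(e0-c0)*(.15+.2*s);v[2]=max(v[2],.27);b=(run(v)[0],v);t=time.time()
    while time.time()-t<60:
        v=b[1]+rng.normal(0,1,6)*np.array([.02,.03,.02,.1,.1,.1])*rng.choice([.2,1.]);v[2]=max(v[2],.25)
        m=run(v)[0]
        if m>b[0]:b=(m,v)
    return b
if __name__=="__main__":
    with Pool(4) as p:B=sorted(p.map(job3,range(4)),key=lambda b:-b[0])
    for m,v in B:print(round(m,3),v.round(3).tolist())
    q=q0
    for x,r in [via(B[0][1])]+ends:
        d=rel(q,x,r);q,o=go(q,x,r,2);M=np.minimum(o-lo,hi-o);print(d.round(3).tolist(),q.round(2).tolist(),M.min().round(3),"j",M.min(0).argmin()+1,"n",len(o),np.abs(np.diff(o,axis=0)).max(0).round(2))
E
OMP_NUM_THREADS=1 OPENBLAS_NUM_THREADS=1 python3 plan3.py
```

```text
0.057 [0.431, -0.149, 0.25, -0.6, -0.238, -0.408]
0.038 [0.477, -0.197, 0.33, -0.63, -0.581, -0.82]
0.035 [0.471, -0.189, 0.285, -0.512, -0.55, -0.667]
0.017 [0.511, -0.259, 0.313, -0.206, -0.786, -0.484]
[-5.783, 56.246, -86.943, 0.259, 0.481, 0.418] [-0.92, 0.34, 0.93, 2.14, 0.54, 0.78, -0.83] 0.044 j 3 n 14 [0.03 0.02 0.03 0.   0.02 0.01 0.06]
[26.707, -75.164, -90.011, 0.493, -0.212, 0.612] [1.08, 0.33, -0.59, 2.27, -0.46, 0.21, 1.05] 0.019 j 6 n 16 [0.23 0.04 0.21 0.02 0.15 0.06 0.21]
[28.104, 2.071, -52.988, 0.0, -0.0, 0.0] [0.7, 0.42, -0.17, 2.29, -1.43, 0.21, 2.01] 0.008 j 6 n 5 [0.18 0.02 0.22 0.01 0.44 0.02 0.44]
[23.413, 1.716, -44.148, -0.0, -0.0, -0.0] [0.65, 0.5, -0.14, 2.23, -1.43, 0.21, 2.0] 0.043 j 6 n 4 [0.01 0.02 0.01 0.02 0.   0.   0.  ]
```

```bash
cat > fast.py <<'E'
from plan import *
import time,sys
pre=np.zeros((7,3));pre[1]=P[4],P[5],P[0];pre[3]=P[6],P[7],P[1];pre[4]=P[8],0,0;pre[5]=P[9],P[10],P[2];pre[6]=P[11],0,0
def fkj(q):
    M=np.eye(3);p=np.zeros(3);A=[];O=[]
    for i in range(7):
        p=p+M@pre[i];c,s=np.cos(q[i]),np.sin(q[i])*sg[i]
        A.append(M[:,2 if i%2==0 else 1]*sg[i]);O.append(p)
        M=M@(np.array([[c,-s,0],[s,c,0],[0,0,1]]) if i%2==0 else np.array([[c,0,s],[0,1,0],[-s,0,c]]))
    p=p+M[:,2]*P[3];A=np.array(A);O=np.array(O)
    return p,M@np.array([[0,-1,0],[1,0,0],[0,0,1.]]),np.vstack([np.cross(A,p-O).T,A.T])
def rv(M):return cv2.Rodrigues(M)[0].ravel()
import cv2
def seg(q,x,Rt,step=8.):
    p0,R0,_=fkj(q);w=rv(Rt@R0.T);d=x-p0;n=max(int(np.ceil(max(np.linalg.norm(d)*1000/step,np.degrees(np.linalg.norm(w))/(step/5)))),1);o=[]
    for k in range(1,n+1):
        Rk=cv2.Rodrigues(w*k/n)[0]@R0;xk=p0+d*k/n;p,M,J=fkj(q);e=np.r_[xk-p,rv(Rk@M.T)];act=np.ones(7)
        for _ in range(3):
            Ja=J*act;dq=Ja.T@np.linalg.solve(Ja@Ja.T+1e-6*np.eye(6),e)
            bad=(act>0)&((q+dq<lo+.005)|(q+dq>hi-.005))
            if not bad.any():break
            act[bad]=0
        q=q+np.clip(dq*act,-.3,.3);o.append(q)
    return q,np.array(o)
q0=np.array(D[-1][0]);E_=[(x,r.as_matrix()) for x,r in ends];B=B0.as_matrix()
def viam(v):return v[:3],cv2.Rodrigues(v[3:])[0]@B
def route(v,q=q0,step=8.):
    tr=[]
    for x,M in [viam(v[k:k+6]) for k in range(0,len(v),6)]+E_:
        q,o=seg(q,x,M,step);tr.append(o)
    p,M,_=fkj(q);err=np.linalg.norm(p-E_[-1][0])*1000+2*np.degrees(np.linalg.norm(rv(E_[-1][1]@M.T)));return q,tr,err
def score(v,q=q0,step=8.):
    qq,tr,err=route(v,q,step);A=np.vstack(tr[1:] if len(tr)>3 else tr);m=np.minimum(A-lo,hi-A).min();st=np.abs(np.diff(np.vstack(tr),axis=0)).max()
    return min(m,.15)-.02*err-.5*max(st-.06,0)-.0002*len(A)
def jobf(s):
    rng=np.random.default_rng(s);b=(-99,);t=time.time();nv=1+s%2
    L=np.tile([.4,-.38,.28,-.9,-.9,-2.2],nv);H=np.tile([.68,.3,.45,.9,.9,2.2],nv)
    while time.time()-t<100:
        v=rng.uniform(L,H) if b[0]<-.5 or rng.random()<.15 else np.clip(b[1]+rng.normal(0,1,6*nv)*np.tile([.02,.04,.02,.12,.12,.2],nv)*rng.choice([.2,1.]),L,H)
        m=score(v)
        if m>b[0]-.02 and m>-1:m=min(m,score(v,q0+np.array([.02,.01,-.02,0,.03,-.02,-.03])),score(v,q0-np.array([.02,.01,-.02,0,.03,-.02,-.03])),score(v,step=4.))
        if m>b[0]:b=(m,v)
    return b
if __name__=="__main__":
    with Pool(4) as p:Bs=sorted(p.map(jobf,range(4)),key=lambda b:-b[0])
    for m,v in Bs:print(round(m,3),v.reshape(-1,6).round(3).tolist())
    v=Bs[0][1];np.save("v.npy",v);q=q0
    for x,M in [viam(v[k:k+6]) for k in range(0,len(v),6)]+E_:
        p,R0,_=fkj(q);d=np.r_[(x-p)*1000,rv(M@R0.T)];q,o=seg(q,x,M,4.);mm=np.minimum(o-lo,hi-o);print(d.round(3).tolist(),q.round(2).tolist(),mm.min().round(3),"j",mm.min(0).argmin()+1)
E
OMP_NUM_THREADS=1 OPENBLAS_NUM_THREADS=1 python3 fast.py
```

```text
-0.033 [[0.649, -0.016, 0.31, -0.238, -0.825, 0.014]]
-0.036 [[0.68, -0.106, 0.327, -0.148, -0.834, -0.592]]
-0.076 [[0.501, -0.066, 0.384, 0.807, 0.375, 0.303], [0.537, 0.179, 0.345, -0.234, -0.689, 0.111]]
-0.146 [[0.615, 0.115, 0.399, -0.048, 0.33, -2.113], [0.401, 0.123, 0.393, -0.724, 0.812, -1.393]]
[212.092, 188.871, -27.024, 0.154, 0.025, 1.076] [-0.71, 0.24, 0.63, 2.14, 1.56, 0.18, -1.63] 0.011 j 6
[-191.138, -207.818, -150.124, 0.216, 0.347, 0.115] [1.49, 0.54, -1.28, 2.27, 0.97, 0.38, -0.41] 0.006 j 6
[28.106, 2.033, -52.992, -0.0, 0.0, -0.0] [1.2, 0.55, -0.91, 2.29, 1.29, 0.19, -0.71] 0.016 j 6
[23.5, 1.619, -44.166, -0.0, -0.0, -0.0] [1.14, 0.68, -0.92, 2.28, 1.78, 0.29, -1.18] 0.007 j 6
```

```bash
cat > bidir.py <<'E'
from fast import *
def mar(o):return np.minimum(o-lo,hi-o).min()
def fine(o):return np.abs(np.diff(o,axis=0)).max() if len(o)>1 else 0
L=np.array([.42,-.35,.28,-.8,-.8,-2.0]);H=np.array([.66,.3,.45,.8,.8,2.0])
def back(rng):
    # seat configs with different nullspace -> up
    x,M=E_[2];q,e,a=ik(x,R.from_matrix(M),np.array([1.2,.75,-1.05-rng.uniform(-.12,.25),2.28,1.67,.45,-1.06]))
    if e>1 or a>.3:return None
    m=mar(q[None]);
    for x,M in (E_[1],E_[0]):
        q,o=seg(q,x,M);m=min(m,mar(o))
    return q,m
def jobb(s):
    rng=np.random.default_rng(s);t=time.time();out=[]
    bs=[b for b in (back(rng) for _ in range(25)) if b and b[1]>.06]
    if s==0:print("starts",len(bs),[ (b[0].round(2).tolist(),round(b[1],2)) for b in bs[:2]])
    while time.time()-t<120 and bs:
        v2=rng.uniform(L,H);X=viam(v2);F=[];G=[]
        for i in range(10):
            v1=rng.uniform(L,H)
            q,o=seg(q0,*viam(v1));m=mar(o[len(o)//4:])
            if m<.05:continue
            q,o=seg(q,*X);m=min(m,mar(o))
            if m>.05 and fine(o)<.1:F.append((q,v1,m))
        if not F:continue
        for i in range(8):
            b=bs[rng.integers(len(bs))];v3=rng.uniform(L,H) if i>2 else None;m=b[1];q=b[0]
            if v3 is not None:
                q,o=seg(q,*viam(v3));m=min(m,mar(o))
                if m<.05 or fine(o)>.1:continue
            q,o=seg(q,*X);m=min(m,mar(o))
            if m>.05 and fine(o)<.1:G.append((q,v3,m))
        for f in F:
            for g in G:
                out.append((np.abs(f[0]-g[0]).max(),min(f[2],g[2]),f[1],v2,g[1],f[0],g[0]))
        out=sorted(out,key=lambda z:z[0])[:10]
    return out
if __name__=="__main__":
    with Pool(4) as p:o=sorted(sum(p.map(jobb,range(4)),[]),key=lambda z:z[0])
    for z in o[:5]:
        print(round(z[0],3),round(z[1],3),[None if v is None else v.round(3).tolist() for v in z[2:5]],z[5].round(2).tolist(),z[6].round(2).tolist())
        v=np.concatenate([v for v in z[2:5] if v is not None])
        q,tr,err=route(v,step=4.);print("   fwd",q.round(2).tolist(),round(err,1),[mar(t).round(3) for t in tr],[len(t) for t in tr])
E
OMP_NUM_THREADS=1 OPENBLAS_NUM_THREADS=1 python3 bidir.py
```

```text
0.321 0.065 [[0.618, 0.153, 0.305, -0.275, -0.364, -0.031], [0.501, -0.188, 0.444, 0.253, -0.635, 1.072], [0.516, -0.121, 0.397, -0.123, -0.72, -1.999]] [0.28, 0.3, 0.63, 1.52, -0.8, 1.6, 2.09] [0.09, 0.36, 0.96, 1.52, -0.89, 1.69, 2.18]
   fwd [1.24, 0.77, -1.11, 2.28, 1.69, 0.45, -1.09] 0.0 [np.float64(0.027), np.float64(0.302), np.float64(0.022), np.float64(0.005), np.float64(0.043), np.float64(0.214)] [101, 97, 217, 134, 16, 13]
0.499 0.065 [[0.547, -0.267, 0.426, 0.249, -0.209, -0.41], [0.501, -0.188, 0.444, 0.253, -0.635, 1.072], [0.516, -0.121, 0.397, -0.123, -0.72, -1.999]] [0.4, 0.27, 0.46, 1.52, -0.75, 1.55, 2.04] [0.09, 0.36, 0.96, 1.52, -0.89, 1.69, 2.18]
   fwd [1.23, 0.76, -1.09, 2.28, 1.7, 0.43, -1.09] 0.1 [np.float64(0.024), np.float64(0.406), np.float64(0.006), np.float64(0.005), np.float64(0.056), np.float64(0.195)] [89, 110, 217, 147, 16, 13]
0.578 0.079 [[0.605, -0.272, 0.284, -0.157, 0.765, 0.916], [0.448, -0.237, 0.34, 0.582, -0.644, 1.186], [0.525, 0.035, 0.334, -0.273, -0.298, -1.679]] [0.86, 0.51, -0.0, 1.49, -0.62, 1.68, 2.22] [1.2, 0.56, -0.58, 1.48, -0.43,
[... 388 characters left out ...]
 -0.62, 1.68, 2.23] [1.2, 0.56, -0.58, 1.48, -0.43, 1.56, 1.98]
   fwd [1.14, 0.68, -0.92, 2.28, 1.78, 0.29, -1.18] 0.1 [np.float64(0.03), np.float64(0.277), np.float64(0.193), np.float64(0.034), np.float64(0.008), np.float64(0.008)] [78, 192, 213, 127, 16, 13]
0.594 0.051 [[0.604, 0.296, 0.296, 0.329, 0.459, 0.244], [0.505, -0.0, 0.371, -0.441, -0.632, 1.426], [0.639, -0.013, 0.402, -0.09, -0.503, -1.606]] [-0.56, -0.14, 0.49, 2.16, 0.02, 0.41, 1.43] [0.04, -0.11, -0.01, 2.15, -0.27, 0.42, 1.73]
   fwd [1.14, 0.68, -0.92, 2.28, 1.78, 0.28, -1.18] 0.1 [np.float64(0.03), np.float64(0.058), np.float64(0.098), np.float64(0.026), np.float64(0.006), np.float64(0.006)] [141, 126, 215, 120, 16, 13]
```

```bash
cat > loc.py <<'E'
from bidir import *
S=[[[0.618,0.153,0.305,-0.275,-0.364,-0.031],[0.501,-0.188,0.444,0.253,-0.635,1.072],[0.516,-0.121,0.397,-0.123,-0.72,-1.999]],
[[0.605,-0.272,0.284,-0.157,0.765,0.916],[0.448,-0.237,0.34,0.582,-0.644,1.186],[0.525,0.035,0.334,-0.273,-0.298,-1.679]],
[[0.448,-0.237,0.34,0.582,-0.644,1.186],[0.525,0.035,0.334,-0.273,-0.298,-1.679]],
[[0.604,0.296,0.296,0.329,0.459,0.244],[0.505,-0.0,0.371,-0.441,-0.632,1.426],[0.639,-0.013,0.402,-0.09,-0.503,-1.606]]]
def sc(v,step=8.,q=q0):
    qq,tr,err=route(v,q,step);m=min([mar(tr[0][len(tr[0])//4:])]+[mar(t) for t in tr[1:]])
    st=max(fine(t) for t in tr);n=[len(t)*step/8*1.6 for t in tr]
    return min(m,.1)-.02*err-.3*max(st*8/step-.12,0)-.002*sum(max(x-150,0) for x in n)-.00005*sum(n)
def jobl(s):
    rng=np.random.default_rng(s);v=np.array(S[s]).ravel();b=(sc(v),v);t=time.time();k=len(v)//6
    while time.time()-t<150:
        v=b[1]+rng.normal(0,1,6*k)*np.tile([.02,.03,.02,.1,.1,.15],k)*rng.choice([.15,.5,1.])*(rng.random(6*k)<.5)
        v=np.clip(v.reshape(-1,6),[.4,-.38,.27,-1,-1,-2.2],[.7,.32,.46,1,1,2.2]).ravel();m=sc(v)
        if m>b[0]:
            m=min(m,sc(v,4.))
            if m>b[0]:b=(m,v)
    return b
if __name__=="__main__":
    with Pool(4) as p:Bs=sorted(p.map(jobl,range(4)),key=lambda b:-b[0])
    for m,v in Bs:
        q,tr,err=route(v,step=2.);print(round(m,3),v.reshape(-1,6).round(3).tolist(),round(err,1),[mar(t).round(3) for t in tr],[round(len(t)*.4) for t in tr],[t[-1].round(2).tolist() for t in tr])
    np.save("v.npy",Bs[0][1])
E
OMP_NUM_THREADS=1 OPENBLAS_NUM_THREADS=1 python3 loc.py
```

```text
0.06 [[0.632, 0.139, 0.273, -0.192, -0.259, -0.063], [0.483, -0.173, 0.438, 0.4, -0.697, 0.729], [0.524, -0.193, 0.406, -0.249, -0.721, -1.857]] 0.0 [np.float64(0.025), np.float64(0.328), np.float64(0.113), np.float64(0.085), np.float64(0.103), np.float64(0.092)] [80, 77, 149, 111, 12, 10] [[-0.74, 0.46, 0.52, 1.59, 0.05, 0.96, -0.38], [0.4, 0.26, 0.53, 1.65, -0.88, 1.56, 1.85], [0.62, 0.26, -0.92, 1.71, 0.87, 1.39, -2.44], [1.51, 0.57, -1.33, 2.27, 1.03, 0.42, -0.47], [1.27, 0.59, -1.03, 2.29, 1.37, 0.27, -0.79], [1.18, 0.71, -1.0, 2.28, 1.73, 0.35, -1.14]]
0.059 [[0.532, -0.34, 0.282, -0.055, 0.703, 0.862], [0.438, -0.216, 0.322, 0.239, -0.698, 0.823], [0.518, -0.03, 0.356, -0.608, -0.347, -1.536]] 0.0 [np.float64(0.025), np.float64(0.256), np.float64(0.12), np.float64(0.1), np.float64(0.097), np.float64(0.086)] [135, 80, 143, 98, 12, 10] [[0.1, 0.78, 0.39, 1.1, 0.28, 1.71, 1.32], [0.77, 0.26, 0.18, 1.9, -0.81, 1.23, 2.18], [0.14, 0.51, -0.8, 1.47, 0.73, 1.84, -2.28], [1.51, 0.57, -1.33, 2.27, 1.03, 0.41, -0.47], [1.26, 0.59, -1.02, 2.29, 1.36, 0.27, -0.78], [1.18, 0.71, -0.99, 2.2
[... 335 characters left out ...]
, -0.53, 1.8, 0.21], [-0.44, -0.15, 0.44, 2.13, -0.25, 0.47, 1.39], [0.1, 0.45, -0.86, 1.52, 0.94, 1.68, -2.32], [1.51, 0.57, -1.32, 2.27, 1.02, 0.41, -0.46], [1.25, 0.58, -1.01, 2.29, 1.36, 0.26, -0.78], [1.17, 0.7, -0.98, 2.28, 1.74, 0.33, -1.15]]
-0.011 [[0.454, -0.228, 0.382, 0.38, -0.568, 0.901], [0.506, -0.137, 0.285, -0.35, -0.646, -1.476]] 0.0 [np.float64(0.005), np.float64(0.005), np.float64(0.007), np.float64(0.061), np.float64(0.176)] [123, 137, 81, 12, 10] [[-0.8, -0.23, 1.34, 2.01, -0.45, 1.15, 1.63], [1.48, -0.23, -1.42, 2.15, 0.51, 0.76, -1.67], [1.53, 0.6, -1.38, 2.27, 1.07, 0.46, -0.52], [1.31, 0.63, -1.13, 2.29, 1.4, 0.35, -0.82], [1.22, 0.75, -1.08, 2.28, 1.7, 0.41, -1.1]]
```

```bash
cat > step.py <<'E'
import sys,json
from fast import *
v=np.load("v.npy").reshape(-1,6);G=[viam(x) for x in v]+E_
i=int(sys.argv[1]);n=int(sys.argv[2])
from bench import sense
q=np.array(sense()["qpos"],float);x,M=G[i];p,R0,_=fkj(q);d=np.r_[(x-p)*1000,rv(M@R0.T)]
if len(sys.argv)>3:print("sense",q.round(3).tolist(),sense()["t"])
print("total",d.round(3).tolist(),"deg",np.degrees(np.linalg.norm(d[3:])).round(1),"mm",np.linalg.norm(d[:3]).round(0))
for k in range(1,n+1):print((d[:3]*k/n).round(0).astype(int).tolist(),(d[3:]*k/n).round(3).tolist())
qq=q
for x,M in G[i:]:
    qq,o=seg(qq,x,M,4.);print("  ",qq.round(2).tolist(),np.minimum(o-lo,hi-o).min().round(3))
E
python3 step.py 0 9
```

```text
total [194.592, 344.505, -63.676, 0.518, 0.465, 0.89] deg 64.7 mm 401.0
[22, 38, -7] [0.058, 0.052, 0.099]
[43, 77, -14] [0.115, 0.103, 0.198]
[65, 115, -21] [0.173, 0.155, 0.297]
[86, 153, -28] [0.23, 0.206, 0.395]
[108, 191, -35] [0.288, 0.258, 0.494]
[130, 230, -42] [0.345, 0.31, 0.593]
[151, 268, -50] [0.403, 0.361, 0.692]
[173, 306, -57] [0.46, 0.413, 0.791]
[195, 345, -64] [0.518, 0.465, 0.89]
   [-0.74, 0.46, 0.52, 1.59, 0.05, 0.96, -0.38] 0.028
   [0.4, 0.26, 0.53, 1.65, -0.88, 1.56, 1.85] 0.328
   [0.62, 0.26, -0.92, 1.71, 0.88, 1.39, -2.44] 0.113
   [1.51, 0.57, -1.34, 2.27, 1.03, 0.42, -0.47] 0.086
   [1.27, 0.59, -1.03, 2.29, 1.37, 0.27, -0.79] 0.104
   [1.18, 0.71, -0.99, 2.28, 1.74, 0.34, -1.14] 0.092
```

send_rows(moves=[{"x": 22, "y": 38, "z": -7, "rx": 0.058, "ry": 0.052, "rz": 0.099, "claw": 50}, {"x": 43, "y": 77, "z": -14, "rx": 0.115, "ry": 0.103, "rz": 0.198, "claw": 50}, {"x": 65, "y": 115, "z": -21, "rx": 0.173, "ry": 0.155, "rz": 0.297, "claw": 50}, {"x": 86, "y": 153, "z": -28, "rx": 0.23, "ry": 0.206, "rz": 0.395, "claw": 50}, {"x": 108, "y": 191, "z": -35, "rx": 0.288, "ry": 0.258, "rz": 0.494, "claw": 50}, {"x": 130, "y": 230, "z": -42, "rx": 0.345, "ry": 0.31, "rz": 0.593, "claw": 50}, {"x": 151, "y": 268, "z": -50, "rx": 0.403, "ry": 0.361, "rz": 0.692, "claw": 50}, {"x": 173, "y": 306, "z": -57, "rx": 0.46, "ry": 0.413, "rz": 0.791, "claw": 50}, {"x": 195, "y": 345, "z": -64, "rx": 0.518, "ry": 0.465, "rz": 0.89, "claw": 50}, {"x": 195, "y": 345, "z": -64, "rx": 0.518, "ry": 0.465, "rz": 0.89, "claw": 50}])

```text
t: 13.78
tcp_pos: [0.6361, 0.1413, 0.275]
tool_rot: [0.157, 0.719, 0.677, 0.028]
ft_force: [-0.4, -0.5, -1.4]
finger_gap: 0.692
grip_force: 38.9
```

```bash
python3 step.py 1 9 s
```

```text
sense [-0.729, 0.458, 0.506, 1.579, 0.049, 0.96, -0.373] 13.775
total [-152.657, -314.795, 162.723, 0.442, -0.396, 0.887] deg 61.2 mm 386.0
[-17, -35, 18] [0.049, -0.044, 0.099]
[-34, -70, 36] [0.098, -0.088, 0.197]
[-51, -105, 54] [0.147, -0.132, 0.296]
[-68, -140, 72] [0.197, -0.176, 0.394]
[-85, -175, 90] [0.246, -0.22, 0.493]
[-102, -210, 108] [0.295, -0.264, 0.591]
[-119, -245, 127] [0.344, -0.308, 0.69]
[-136, -280, 145] [0.393, -0.352, 0.789]
[-153, -315, 163] [0.442, -0.396, 0.887]
   [0.42, 0.26, 0.52, 1.65, -0.87, 1.55, 1.85] 0.33
   [0.63, 0.26, -0.94, 1.71, 0.88, 1.39, -2.45] 0.113
   [1.52, 0.58, -1.35, 2.27, 1.04, 0.43, -0.49] 0.083
   [1.28, 0.6, -1.06, 2.29, 1.38, 0.29, -0.8] 0.101
   [1.19, 0.72, -1.02, 2.28, 1.73, 0.36, -1.13] 0.116
```

Tracking matches the model well, so I'll continue.

send_rows(moves=[{"x": -17, "y": -35, "z": 18, "rx": 0.049, "ry": -0.044, "rz": 0.099, "claw": 50}, {"x": -34, "y": -70, "z": 36, "rx": 0.098, "ry": -0.088, "rz": 0.197, "claw": 50}, {"x": -51, "y": -105, "z": 54, "rx": 0.147, "ry": -0.132, "rz": 0.296, "claw": 50}, {"x": -68, "y": -140, "z": 72, "rx": 0.197, "ry": -0.176, "rz": 0.394, "claw": 50}, {"x": -85, "y": -175, "z": 90, "rx": 0.246, "ry": -0.22, "rz": 0.493, "claw": 50}, {"x": -102, "y": -210, "z": 108, "rx": 0.295, "ry": -0.264, "rz": 0.591, "claw": 50}, {"x": -119, "y": -245, "z": 127, "rx": 0.344, "ry": -0.308, "rz": 0.69, "claw": 50}, {"x": -136, "y": -280, "z": 145, "rx": 0.393, "ry": -0.352, "rz": 0.789, "claw": 50}, {"x": -153, "y": -315, "z": 163, "rx": 0.442, "ry": -0.396, "rz": 0.887, "claw": 50}, {"x": -153, "y": -315, "z": 163, "rx": 0.442, "ry": -0.396, "rz": 0.887, "claw": 50}])

```text
t: 15.02
tcp_pos: [0.4778, -0.1829, 0.4377]
tool_rot: [0.106, 0.367, 0.849, 0.366]
ft_force: [0.3, -0.5, -1.6]
finger_gap: 0.695
grip_force: 39.0
```

```bash
python3 step.py 2 20 s
```

```text
sense [0.434, 0.25, 0.517, 1.656, -0.87, 1.55, 1.857] 15.025
total [46.71, -9.606, -32.218, 0.469, 0.072, -2.536] deg 147.8 mm 58.0
[2, 0, -2] [0.023, 0.004, -0.127]
[5, -1, -3] [0.047, 0.007, -0.254]
[7, -1, -5] [0.07, 0.011, -0.38]
[9, -2, -6] [0.094, 0.014, -0.507]
[12, -2, -8] [0.117, 0.018, -0.634]
[14, -3, -10] [0.141, 0.021, -0.761]
[16, -3, -11] [0.164, 0.025, -0.887]
[19, -4, -13] [0.188, 0.029, -1.014]
[21, -4, -14] [0.211, 0.032, -1.141]
[23, -5, -16] [0.235, 0.036, -1.268]
[26, -5, -18] [0.258, 0.039, -1.395]
[28, -6, -19] [0.282, 0.043, -1.521]
[30, -6, -21] [0.305, 0.047, -1.648]
[33, -7, -23] [0.329, 0.05, -1.775]
[35, -7, -24] [0.352, 0.054, -1.902]
[37, -8, -26] [0.375, 0.057, -2.028]
[40, -8, -27] [0.399, 0.061, -2.155]
[42, -9, -29] [0.422, 0.064, -2.282]
[44, -9, -31] [0.446, 0.068, -2.409]
[47, -10, -32] [0.469, 0.072, -2.536]
   [0.64, 0.27, -0.96, 1.71, 0.89, 1.4, -2.45] 0.111
   [1.52, 0.59, -1.37, 2.27, 1.06, 0.45, -0.51] 0.063
   [1.3, 0.62, -1.1, 2.29, 1.39, 0.33, -0.81] 0.08
   [1.21, 0.74, -1.05, 2.28, 1.71, 0.39, -1.11] 0.154
```

send_rows(moves=[{"x": 3, "y": 0, "z": -2, "rx": 0.031, "ry": 0.005, "rz": -0.169, "claw": 50}, {"x": 6, "y": -1, "z": -4, "rx": 0.063, "ry": 0.01, "rz": -0.338, "claw": 50}, {"x": 9, "y": -2, "z": -6, "rx": 0.094, "ry": 0.014, "rz": -0.507, "claw": 50}, {"x": 12, "y": -3, "z": -8, "rx": 0.125, "ry": 0.019, "rz": -0.676, "claw": 50}, {"x": 16, "y": -3, "z": -11, "rx": 0.156, "ry": 0.024, "rz": -0.845, "claw": 50}, {"x": 19, "y": -4, "z": -13, "rx": 0.188, "ry": 0.029, "rz": -1.014, "claw": 50}, {"x": 22, "y": -4, "z": -15, "rx": 0.219, "ry": 0.033, "rz": -1.183, "claw": 50}, {"x": 25, "y": -5, "z": -17, "rx": 0.25, "ry": 0.038, "rz": -1.352, "claw": 50}, {"x": 28, "y": -6, "z": -19, "rx": 0.282, "ry": 0.043, "rz": -1.521, "claw": 50}, {"x": 31, "y": -6, "z": -21, "rx": 0.313, "ry": 0.048, "rz": -1.69, "claw": 50}, {"x": 34, "y": -7, "z": -23, "rx": 0.344, "ry": 0.053, "rz": -1.859, "claw": 50}, {"x": 37, "y": -8, "z": -26, "rx": 0.375, "ry": 0.057, "rz": -2.028, "claw": 50}])

```text
t: 16.52
tcp_pos: [0.51, -0.1784, 0.4089]
tool_rot: [0.254, 0.878, 0.301, 0.273]
ft_force: [-0.3, 1.1, -1.5]
finger_gap: 0.696
grip_force: 38.9
```

```bash
python3 step.py 2 4 s
```

```text
sense [0.67, -0.105, -0.423, 2.075, 0.213, 0.417, -0.84] 16.525
total [14.446, -14.437, -3.486, 0.151, 0.003, -0.989] deg 57.3 mm 21.0
[4, -4, -1] [0.038, 0.001, -0.247]
[7, -7, -2] [0.075, 0.001, -0.495]
[11, -11, -3] [0.113, 0.002, -0.742]
[14, -14, -3] [0.151, 0.003, -0.989]
   [0.53, 0.23, -0.79, 1.71, 0.84, 1.35, -2.41] 0.136
   [1.48, 0.52, -1.25, 2.27, 0.93, 0.35, -0.36] 0.035
   [1.2, 0.55, -0.91, 2.29, 1.3, 0.19, -0.72] 0.019
   [1.14, 0.68, -0.92, 2.28, 1.78, 0.29, -1.18] 0.007
```

send_rows(moves=[{"x": 0, "y": 0, "z": 0, "rx": 0, "ry": 0, "rz": 0, "claw": 50}, {"x": 0, "y": 0, "z": 0, "rx": 0, "ry": 0, "rz": 0, "claw": 50}])

```text
t: 16.77
tcp_pos: [0.5099, -0.1793, 0.4081]
tool_rot: [0.253, 0.878, 0.303, 0.273]
ft_force: [0.2, -0.2, -1.1]
finger_gap: 0.693
grip_force: 38.9
```

```bash
sed -i 's/^q0=np.array(D\[-1\]\[0\]);E_/q0=np.array(json.loads(open("data.jsonl").readlines()[-1])[0]);E_/' fast.py; python3 log.py; python3 step.py 2 8
cat > loc2.py <<'E'
from loc import *
import loc
v0=np.load("v.npy")[-6:]
def sc2(v,step=4.):
    m=sc(v,step)
    return m
def jobm(s):
    rng=np.random.default_rng(s);v=v0.copy();b=(-99,v) ;t=time.time();b=(sc2(v),v)
    while time.time()-t<45:
        v=b[1]+rng.normal(0,1,6)*np.array([.02,.03,.02,.1,.1,.15])*rng.choice([.3,1.,2.]);v=np.clip(v,[.4,-.38,.27,-1,-1,-2.2],[.7,.32,.46,1,1,2.2]);m=sc2(v)
        if m>b[0]:b=(m,v)
    return b
if __name__=="__main__":
    with Pool(4) as p:Bs=sorted(p.map(jobm,range(4)),key=lambda b:-b[0])
    for m,v in Bs[:2]:
        q,tr,err=route(v,step=2.);print(round(m,3),v.round(3).tolist(),round(err,1),[mar(t).round(3) for t in tr],[round(len(t)*.4) for t in tr],[t[-1].round(2).tolist() for t in tr])
    np.save("v.npy",Bs[0][1])
E
OMP_NUM_THREADS=1 OPENBLAS_NUM_THREADS=1 python3 loc2.py; python3 step.py 0 9
```

```text
[[0.666, -0.104, -0.416, 2.075, 0.203, 0.417, -0.825], [0.51, -0.179, 0.408], [0.253, 0.878, 0.303, 0.273]] 38.905386328697205 0.6930471143910855
total [14.471, -13.326, -2.587, 0.15, 0.001, -0.993] deg 57.6 mm 20.0
[2, -2, 0] [0.019, 0.0, -0.124]
[4, -3, -1] [0.037, 0.0, -0.248]
[5, -5, -1] [0.056, 0.001, -0.373]
[7, -7, -1] [0.075, 0.001, -0.497]
[9, -8, -2] [0.094, 0.001, -0.621]
[11, -10, -2] [0.112, 0.001, -0.745]
[13, -12, -2] [0.131, 0.001, -0.869]
[14, -13, -3] [0.15, 0.001, -0.993]
   [0.52, 0.23, -0.78, 1.71, 0.84, 1.35, -2.41] 0.137
   [1.48, 0.52, -1.24, 2.27, 0.92, 0.35, -0.36] 0.033
   [1.2, 0.54, -0.91, 2.29, 1.29, 0.19, -0.71] 0.015
   [1.14, 0.68, -0.92, 2.28, 1.78, 0.28, -1.18] 0.006
0.084 [0.482, -0.018, 0.309, -0.863, -0.463, -0.944] 0.0 [np.float64(0.103), np.float64(0.1), np.float64(0.098), np.float64(0.086)] [52, 76, 12, 10] [[-0.04, 0.57, -0.82, 1.78, 0.91, 1.86, -2.13], [1.51, 0.57, -1.33, 2.27, 1.03, 0.42, -0.47], [1.26, 0.59, -1.02, 2.29, 1.36, 0.27, -0.78], [1.18, 0.71, -0.99, 2.28, 1.74, 0.34, -1.14]]
0.08 [0.67, -0.086, 0.375, -0.425, -0.68, -2.2] 0.0 [n
[... 215 characters left out ...]
 0.27, -0.79], [1.18, 0.71, -1.0, 2.28, 1.73, 0.35, -1.14]]
total [-28.386, 161.072, -99.584, -0.557, 0.577, -0.413] deg 51.7 mm 191.0
[-3, 18, -11] [-0.062, 0.064, -0.046]
[-6, 36, -22] [-0.124, 0.128, -0.092]
[-9, 54, -33] [-0.186, 0.192, -0.138]
[-13, 72, -44] [-0.247, 0.257, -0.184]
[-16, 89, -55] [-0.309, 0.321, -0.23]
[-19, 107, -66] [-0.371, 0.385, -0.276]
[-22, 125, -77] [-0.433, 0.449, -0.322]
[-25, 143, -89] [-0.495, 0.513, -0.367]
[-28, 161, -100] [-0.557, 0.577, -0.413]
   [-0.03, 0.57, -0.82, 1.78, 0.91, 1.86, -2.13] 0.1
   [1.51, 0.57, -1.34, 2.27, 1.03, 0.42, -0.47] 0.093
   [1.27, 0.59, -1.03, 2.29, 1.37, 0.28, -0.79] 0.106
   [1.18, 0.71, -1.0, 2.28, 1.74, 0.34, -1.14] 0.094
```

send_rows(moves=[{"x": -3, "y": 15, "z": -9, "rx": -0.051, "ry": 0.052, "rz": -0.038, "claw": 50}, {"x": -5, "y": 29, "z": -18, "rx": -0.101, "ry": 0.105, "rz": -0.075, "claw": 50}, {"x": -8, "y": 44, "z": -27, "rx": -0.152, "ry": 0.157, "rz": -0.113, "claw": 50}, {"x": -10, "y": 59, "z": -36, "rx": -0.203, "ry": 0.21, "rz": -0.15, "claw": 50}, {"x": -13, "y": 73, "z": -45, "rx": -0.253, "ry": 0.262, "rz": -0.188, "claw": 50}, {"x": -15, "y": 88, "z": -54, "rx": -0.304, "ry": 0.315, "rz": -0.225, "claw": 50}, {"x": -18, "y": 102, "z": -63, "rx": -0.354, "ry": 0.367, "rz": -0.263, "claw": 50}, {"x": -21, "y": 117, "z": -72, "rx": -0.405, "ry": 0.42, "rz": -0.3, "claw": 50}, {"x": -23, "y": 132, "z": -81, "rx": -0.456, "ry": 0.472, "rz": -0.338, "claw": 50}, {"x": -26, "y": 146, "z": -91, "rx": -0.506, "ry": 0.525, "rz": -0.375, "claw": 50}, {"x": -28, "y": 161, "z": -100, "rx": -0.557, "ry": 0.577, "rz": -0.413, "claw": 50}, {"x": -28, "y": 161, "z": -100, "rx": -0.557, "ry": 0.577, "rz": -0.413, "claw": 50}])

```text
t: 18.27
tcp_pos: [0.4825, -0.0162, 0.3055]
tool_rot: [0.432, 0.858, 0.243, -0.134]
ft_force: [-0.1, -0.2, -0.2]
finger_gap: 0.697
grip_force: 38.9
```

```bash
python3 log.py; python3 step.py 0 1|tail -4;  python3 step.py 1 16
```

```text
[[-0.007, 0.595, -0.877, 1.772, 0.918, 1.889, -2.149], [0.482, -0.016, 0.306], [0.432, 0.858, 0.243, -0.134]] 38.922493904829025 0.6968005255086087
   [-0.0, 0.59, -0.88, 1.78, 0.92, 1.89, -2.15] 0.072
   [1.54, 0.63, -1.42, 2.27, 1.11, 0.49, -0.56] 0.011
   [1.34, 0.67, -1.2, 2.29, 1.42, 0.41, -0.84] 0.027
   [1.25, 0.78, -1.14, 2.28, 1.68, 0.47, -1.08] 0.214
total [-24.549, -208.001, -145.517, 0.609, 0.058, 1.18] deg 76.2 mm 255.0
[-2, -13, -9] [0.038, 0.004, 0.074]
[-3, -26, -18] [0.076, 0.007, 0.148]
[-5, -39, -27] [0.114, 0.011, 0.221]
[-6, -52, -36] [0.152, 0.015, 0.295]
[-8, -65, -45] [0.19, 0.018, 0.369]
[-9, -78, -55] [0.228, 0.022, 0.443]
[-11, -91, -64] [0.266, 0.025, 0.516]
[-12, -104, -73] [0.305, 0.029, 0.59]
[-14, -117, -82] [0.343, 0.033, 0.664]
[-15, -130, -91] [0.381, 0.036, 0.738]
[-17, -143, -100] [0.419, 0.04, 0.811]
[-18, -156, -109] [0.457, 0.044, 0.885]
[-20, -169, -118] [0.495, 0.047, 0.959]
[-21, -182, -127] [0.533, 0.051, 1.033]
[-23, -195, -136] [0.571, 0.054, 1.106]
[-25, -208, -146] [0.609, 0.058, 1.18]
   [1.54, 0.62, -1.42, 2.27, 1.11, 0.49, -0.55] 0.015
   [1.34, 0.67, -1.19, 2.29, 1.42, 0.4, -0.84] 0.031
   [1.24, 0.78, -1.13, 2.28, 1.68, 0.46, -1.08] 0.214
```

```bash
cat > alt.py <<'E'
from fast import *
from bench import sense
q0=np.array(sense()["qpos"],float)
for z in(50,65,80,95):
    x,r=target((33,0,z));q=q0;out=[]
    for zz in(z,50,25,0):
        x,r=target((33,0,zz));q,o=seg(q,x,r.as_matrix(),3.);out.append(np.minimum(o-lo,hi-o).min().round(3))
    print(z,out,q.round(2).tolist())
x,r=target((33,0,65));p,R0,_=fkj(q0);d=np.r_[(x-p)*1000,rv(r.as_matrix()@R0.T)]
for k in range(1,17):print((d[:3]*k/16).round(0).astype(int).tolist(),(d[3:]*k/16).round(3).tolist())
E
python3 alt.py
```

```text
50 [np.float64(0.081), np.float64(0.215), np.float64(0.214), np.float64(0.214)] [1.24, 0.77, -1.12, 2.28, 1.69, 0.46, -1.08]
65 [np.float64(0.081), np.float64(0.198), np.float64(0.214), np.float64(0.214)] [1.25, 0.78, -1.14, 2.28, 1.68, 0.47, -1.08]
80 [np.float64(0.081), np.float64(0.136), np.float64(0.214), np.float64(0.214)] [1.25, 0.79, -1.15, 2.28, 1.68, 0.48, -1.08]
95 [np.float64(0.063), np.float64(0.074), np.float64(0.214), np.float64(0.214)] [1.25, 0.79, -1.15, 2.28, 1.68, 0.48, -1.07]
[0, -13, -12] [0.038, 0.004, 0.074]
[0, -26, -23] [0.076, 0.007, 0.148]
[-1, -39, -35] [0.114, 0.011, 0.221]
[-1, -52, -46] [0.152, 0.015, 0.295]
[-1, -65, -58] [0.19, 0.018, 0.369]
[-1, -77, -69] [0.228, 0.022, 0.443]
[-2, -90, -81] [0.266, 0.025, 0.516]
[-2, -103, -93] [0.305, 0.029, 0.59]
[-2, -116, -104] [0.343, 0.033, 0.664]
[-2, -129, -116] [0.381, 0.036, 0.738]
[-2, -142, -127] [0.419, 0.04, 0.811]
[-3, -155, -139] [0.457, 0.044, 0.885]
[-3, -168, -151] [0.495, 0.047, 0.959]
[-3, -181, -162] [0.533, 0.051, 1.033]
[-3, -194, -174] [0.571, 0.054, 1.106]
[-3, -206, -185] [0.609, 0.058, 1.18]
```

send_rows(moves=[{"x": 0, "y": -13, "z": -12, "rx": 0.038, "ry": 0.004, "rz": 0.074, "claw": 50}, {"x": 0, "y": -26, "z": -23, "rx": 0.076, "ry": 0.007, "rz": 0.148, "claw": 50}, {"x": -1, "y": -39, "z": -35, "rx": 0.114, "ry": 0.011, "rz": 0.221, "claw": 50}, {"x": -1, "y": -52, "z": -46, "rx": 0.152, "ry": 0.015, "rz": 0.295, "claw": 50}, {"x": -1, "y": -65, "z": -58, "rx": 0.19, "ry": 0.018, "rz": 0.369, "claw": 50}, {"x": -1, "y": -77, "z": -69, "rx": 0.228, "ry": 0.022, "rz": 0.443, "claw": 50}, {"x": -2, "y": -90, "z": -81, "rx": 0.266, "ry": 0.025, "rz": 0.516, "claw": 50}, {"x": -2, "y": -103, "z": -93, "rx": 0.305, "ry": 0.029, "rz": 0.59, "claw": 50}, {"x": -2, "y": -103, "z": -93, "rx": 0.305, "ry": 0.029, "rz": 0.59, "claw": 50}])

```text
t: 19.4
tcp_pos: [0.4783, -0.1241, 0.215]
tool_rot: [0.316, 0.806, 0.5, 0.023]
ft_force: [0.3, -0.6, -0.7]
finger_gap: 0.698
grip_force: 38.9
```

```bash
python3 log.py; sed -i 's/17)/11)/;s/k\/16/k\/10/g' alt.py; python3 alt.py
```

```text
[[0.65, 0.376, -1.148, 2.274, 1.237, 1.067, -1.767], [0.478, -0.124, 0.215], [0.316, 0.806, 0.5, 0.023]] 38.87703761458397 0.6977346434429196
50 [np.float64(0.129), np.float64(0.215), np.float64(0.213), np.float64(0.214)] [1.24, 0.77, -1.12, 2.28, 1.69, 0.45, -1.08]
65 [np.float64(0.132), np.float64(0.199), np.float64(0.214), np.float64(0.214)] [1.25, 0.78, -1.14, 2.28, 1.68, 0.47, -1.08]
80 [np.float64(0.123), np.float64(0.133), np.float64(0.214), np.float64(0.214)] [1.25, 0.79, -1.15, 2.28, 1.68, 0.48, -1.07]
95 [np.float64(0.055), np.float64(0.066), np.float64(0.211), np.float64(0.214)] [1.26, 0.8, -1.16, 2.28, 1.68, 0.49, -1.07]
[0, -10, -9] [0.03, 0.003, 0.06]
[0, -20, -19] [0.06, 0.006, 0.12]
[0, -30, -28] [0.091, 0.009, 0.18]
[0, -39, -38] [0.121, 0.012, 0.24]
[0, -49, -47] [0.151, 0.015, 0.3]
[0, -59, -57] [0.181, 0.018, 0.36]
[0, -69, -66] [0.212, 0.022, 0.42]
[1, -79, -76] [0.242, 0.025, 0.48]
[1, -89, -85] [0.272, 0.028, 0.54]
[1, -99, -95] [0.302, 0.031, 0.6]
```

send_rows(moves=[{"x": 0, "y": -10, "z": -9, "rx": 0.03, "ry": 0.003, "rz": 0.06, "claw": 50}, {"x": 0, "y": -20, "z": -19, "rx": 0.06, "ry": 0.006, "rz": 0.12, "claw": 50}, {"x": 0, "y": -30, "z": -28, "rx": 0.091, "ry": 0.009, "rz": 0.18, "claw": 50}, {"x": 0, "y": -39, "z": -38, "rx": 0.121, "ry": 0.012, "rz": 0.24, "claw": 50}, {"x": 0, "y": -49, "z": -47, "rx": 0.151, "ry": 0.015, "rz": 0.3, "claw": 50}, {"x": 0, "y": -59, "z": -57, "rx": 0.181, "ry": 0.018, "rz": 0.36, "claw": 50}, {"x": 0, "y": -69, "z": -66, "rx": 0.212, "ry": 0.022, "rz": 0.42, "claw": 50}, {"x": 1, "y": -79, "z": -76, "rx": 0.242, "ry": 0.025, "rz": 0.48, "claw": 50}, {"x": 1, "y": -89, "z": -85, "rx": 0.272, "ry": 0.028, "rz": 0.54, "claw": 50}, {"x": 1, "y": -99, "z": -95, "rx": 0.302, "ry": 0.031, "rz": 0.6, "claw": 50}, {"x": 1, "y": -99, "z": -95, "rx": 0.302, "ry": 0.031, "rz": 0.6, "claw": 50}, {"x": 1, "y": -99, "z": -95, "rx": 0.302, "ry": 0.031, "rz": 0.6, "claw": 50}])

```text
t: 20.9
tcp_pos: [0.4822, -0.2189, 0.1203]
tool_rot: [0.164, 0.66, 0.711, 0.179]
ft_force: [0.2, 0.3, -0.8]
finger_gap: 0.693
grip_force: 38.9
```

```bash
python3 log.py; python3 alt.py|head -2
python3 - <<'E'
from h import *
for q in((33,0,60),(33,0,10),(33,0,0),(29,0,0)):print(q,*goal(q))
E
```

```text
[[1.371, 0.646, -1.226, 2.281, 1.327, 0.407, -0.76], [0.482, -0.219, 0.12], [0.164, 0.66, 0.711, 0.179]] 38.85236665606499 0.6932354504461444
50 [np.float64(0.213), np.float64(0.215), np.float64(0.214), np.float64(0.214)] [1.24, 0.77, -1.13, 2.28, 1.69, 0.46, -1.08]
65 [np.float64(0.203), np.float64(0.211), np.float64(0.214), np.float64(0.214)] [1.24, 0.77, -1.13, 2.28, 1.69, 0.46, -1.08]
(33, 0, 60) [-0.9 -3.6 -4.5] [-0.0033  0.0013 -0.003 ]
(33, 0, 10) [ 22.5  -1.9 -48.6] [-0.0033  0.0013 -0.003 ]
(33, 0, 0) [ 27.2  -1.5 -57.4] [-0.0033  0.0013 -0.003 ]
(29, 0, 0) [ 23.7  -1.8 -59.3] [-0.0033  0.0013 -0.003 ]
```

Branch reached with a good joint margin. Next I'll descend to 10 mm above the rails.

send_rows(moves=[{"x": 4, "y": -3, "z": -12, "rx": -0.003, "ry": 0.001, "rz": -0.003, "claw": 50}, {"x": 9, "y": -2, "z": -24, "rx": -0.003, "ry": 0.001, "rz": -0.003, "claw": 50}, {"x": 15, "y": -2, "z": -36, "rx": -0.003, "ry": 0.001, "rz": -0.003, "claw": 50}, {"x": 22.5, "y": -2, "z": -48.5, "rx": -0.003, "ry": 0.001, "rz": -0.003, "claw": 50}, {"x": 22.5, "y": -2, "z": -48.5, "rx": -0.003, "ry": 0.001, "rz": -0.003, "claw": 50}, {"x": 22.5, "y": -2, "z": -48.5, "rx": -0.003, "ry": 0.001, "rz": -0.003, "claw": 50}])

```text
t: 21.65
tcp_pos: [0.5045, -0.2209, 0.0721]
tool_rot: [0.165, 0.66, 0.711, 0.178]
ft_force: [-0.1, 0.2, 0.1]
finger_gap: 0.694
grip_force: 38.9
```

```bash
python3 log.py
python3 - <<'E'
from h import *
from bench import sense,capture
print(sense()["ft_force"])
for q in((33,0,10),(33,0,2),(33,0,0),(33,0,-2),(29,0,0)):print(q,*goal(q))
c=capture("wrist");im=np.ascontiguousarray(c["color"][:,:,::-1]);cv2.imwrite("w8.png",im);np.savez("w8.npz",**c)
hsv=cv2.cvtColor(im,cv2.COLOR_BGR2HSV);m=cv2.inRange(hsv,(45,100,25),(80,255,255))>0
print("board top edge rows",[(u,int(np.argmax(m[:,u]))) for u in range(250,400,24)])
p=np.load("cr.npy")
print("pred rail outer (80..100,53,0) / inner",proj(c,cr2w(p,[(80,53,0),(100,53,0),(80,39,0),(100,39,0)])).round(1).tolist())
print("pred board edge +y (33,50,12)",proj(c,cr2w(p,[(23,50,12),(43,50,12)])).round(1).tolist())
pr=proj(c,cr2w(p,[(80,53,0)]))[0];u=int(pr[0])
g=(hsv[:,u,1]<30)&(hsv[:,u,2]>60);print("col",u,"light rows",[int(v) for v in np.flatnonzero(np.diff(g.astype(int)))][:12])
E
```

```text
[[1.25, 0.738, -1.112, 2.285, 1.644, 0.42, -1.045], [0.504, -0.221, 0.072], [0.165, 0.66, 0.711, 0.178]] 38.85722994804382 0.6942862503841583
[-0.06661937  0.1553306   0.11428754]
(33, 0, 10) [ 0.2  0.2 -0.4] [-0.0004  0.0006 -0.0013]
(33, 0, 2) [ 4.   0.5 -7.5] [-0.0004  0.0006 -0.0013]
(33, 0, 0) [ 4.9  0.5 -9.3] [-0.0004  0.0006 -0.0013]
(33, 0, -2) [  5.8   0.6 -11. ] [-0.0004  0.0006 -0.0013]
(29, 0, 0) [  1.4   0.3 -11.1] [-0.0004  0.0006 -0.0013]
board top edge rows [(250, 207), (274, 207), (298, 207), (322, 207), (346, 207), (370, 207), (394, 207)]
pred rail outer (80..100,53,0) / inner [[435.3, 192.5], [485.3, 192.5], [431.8, 226.3], [480.3, 226.4]]
pred board edge +y (33,50,12) [[290.2, 205.9], [344.6, 205.9]]
col 435 light rows [185, 225]
```

send_rows(moves=[{"x": 2, "y": 0, "z": -4, "rx": 0, "ry": 0, "rz": 0, "claw": 50}, {"x": 3.5, "y": 0, "z": -7, "rx": 0, "ry": 0, "rz": 0, "claw": 50}, {"x": 4, "y": 0, "z": -8, "rx": 0, "ry": 0, "rz": 0, "claw": 50}, {"x": 4.4, "y": 0.5, "z": -8.5, "rx": 0, "ry": 0, "rz": 0, "claw": 50}, {"x": 4.4, "y": 0.5, "z": -8.5, "rx": 0, "ry": 0, "rz": 0, "claw": 50}])

```text
t: 22.32
tcp_pos: [0.5082, -0.2218, 0.0633]
tool_rot: [0.165, 0.661, 0.71, 0.177]
ft_force: [-8.8, -2.4, 11.8]
finger_gap: 0.695
grip_force: 40.6
```

send_rows(moves=[{"x": 0.5, "y": 0, "z": -0.9, "rx": 0, "ry": 0, "rz": 0, "claw": 50}, {"x": 0.5, "y": 0, "z": -0.9, "rx": 0, "ry": 0, "rz": 0, "claw": 50}])

```text
t: 22.58
tcp_pos: [0.5083, -0.2219, 0.0632]
tool_rot: [0.166, 0.661, 0.711, 0.177]
ft_force: [-20.9, -3.0, 31.9]
finger_gap: 0.696
grip_force: 42.9
```

Run:
```python
from h import *
from bench import sense
print(sense()["ft_force"],sense()["torque"])
for q in((33,0,0),(29,0,0)):print(q,*goal(q))
```

```text
[-20.85288983  -3.00147108  31.94928151] [-0.2269517   1.19710873 -0.30754735]
(33, 0, 0) [ 1.1  1.5 -0.3] [0.0017 0.0005 0.0011]
(29, 0, 0) [-2.4  1.2 -2.2] [0.0017 0.0005 0.0011]
```

send_rows(moves=[{"x": -0.5, "y": 0, "z": 1.0, "rx": 0, "ry": 0, "rz": 0, "claw": 50}, {"x": -0.5, "y": 0.8, "z": 1.0, "rx": 0, "ry": 0, "rz": 0, "claw": 50}, {"x": -1.8, "y": 1.2, "z": 0.3, "rx": 0, "ry": 0, "rz": 0, "claw": 50}, {"x": -2.7, "y": 1.2, "z": -0.2, "rx": 0, "ry": 0, "rz": 0, "claw": 50}, {"x": -2.7, "y": 1.2, "z": -0.2, "rx": 0, "ry": 0, "rz": 0, "claw": 50}])

```text
t: 23.2
tcp_pos: [0.5083, -0.2216, 0.0633]
tool_rot: [0.167, 0.661, 0.71, 0.178]
ft_force: [-3.2, -5.7, 15.6]
finger_gap: 0.694
grip_force: 40.6
```

```bash
cat > f.py <<'E'
from h import *
from bench import sense
s=sense();p=np.load("cr.npy");Rb=R.from_euler("ZY",[p[2],-np.radians(28)])
print("force cradle",Rb.inv().apply(s["ft_force"]).round(1),"torque",Rb.inv().apply(s["torque"]).round(2),s["t"])
for q in((33,0,0),(30,0,0)):print(q,*goal(q))
E
python3 f.py
```

```text
force cradle [ 4.1 -5.5 15.5] torque [-0.83  0.09 -0.07] 23.2
(33, 0, 0) [ 1.1  1.2 -0.5] [0.0017 0.0037 0.0016]
(30, 0, 0) [-1.6  1.1 -1.9] [0.0017 0.0037 0.0016]
```

send_rows(moves=[{"x": -0.3, "y": 0, "z": 0.6, "rx": -0.004, "ry": 0, "rz": 0, "claw": 50}, {"x": -0.3, "y": 0, "z": 0.6, "rx": -0.004, "ry": 0, "rz": 0, "claw": 50}, {"x": -1.2, "y": 0, "z": 0.1, "rx": -0.004, "ry": 0, "rz": 0, "claw": 50}, {"x": -1.2, "y": 0, "z": 0.1, "rx": -0.004, "ry": 0, "rz": 0, "claw": 50}])

```text
t: 23.7
tcp_pos: [0.5057, -0.2197, 0.062]
tool_rot: [0.166, 0.66, 0.711, 0.177]
ft_force: [0.3, -0.4, 4.4]
finger_gap: 0.695
grip_force: 39.4
```

```bash
python3 f.py
```

```text
force cradle [ 2.3 -0.4  3.8] torque [-0.02 -0.01 -0.08] 23.7
(33, 0, 0) [ 3.7 -0.6  0.8] [ 0.0025  0.001  -0.0006]
(30, 0, 0) [ 1.1 -0.8 -0.6] [ 0.0025  0.001  -0.0006]
```

send_rows(moves=[{"x": -0.9, "y": -0.5, "z": -0.4, "rx": 0, "ry": 0, "rz": 0, "claw": 50}, {"x": -0.9, "y": -0.5, "z": -0.4, "rx": 0, "ry": 0, "rz": 0, "claw": 50}])

```text
t: 23.95
tcp_pos: [0.5047, -0.2201, 0.0615]
tool_rot: [0.166, 0.66, 0.711, 0.177]
ft_force: [2.5, 0.1, 1.6]
finger_gap: 0.696
grip_force: 39.1
```

```bash
python3 f.py
```

```text
force cradle [ 3.  -0.1  0.3] torque [ 0.27 -0.11 -0.13] 23.95
(33, 0, 0) [ 4.7 -0.3  1.3] [ 0.002   0.0007 -0.0005]
(30, 0, 0) [ 2.1 -0.5 -0.1] [ 0.002   0.0007 -0.0005]
```

send_rows(moves=[{"x": -0.9, "y": 0, "z": -0.4, "rx": 0, "ry": 0, "rz": 0, "claw": 50}, {"x": -0.9, "y": 0, "z": -0.4, "rx": 0, "ry": 0, "rz": 0, "claw": 50}])

```text
t: 24.2
tcp_pos: [0.5046, -0.2201, 0.0616]
tool_rot: [0.166, 0.66, 0.711, 0.177]
ft_force: [4.4, 2.3, 1.8]
finger_gap: 0.694
grip_force: 38.9
```

```bash
python3 f.py
```

```text
force cradle [ 4.8  2.  -0.5] torque [ 0.27 -0.62 -0.32] 24.2
(33, 0, 0) [ 4.8 -0.3  1.2] [ 0.002   0.0021 -0.0006]
(30, 0, 0) [ 2.2 -0.5 -0.2] [ 0.002   0.0021 -0.0006]
```

send_rows(moves=[{"x": 0.3, "y": 0, "z": -0.6, "rx": 0, "ry": 0, "rz": 0, "claw": 50}, {"x": 0.3, "y": 0, "z": -0.6, "rx": 0, "ry": 0, "rz": 0, "claw": 50}])

```text
t: 24.45
tcp_pos: [0.5046, -0.2201, 0.0615]
tool_rot: [0.166, 0.66, 0.711, 0.177]
ft_force: [-0.8, 1.0, 12.2]
finger_gap: 0.693
grip_force: 40.2
```

```bash
python3 f.py
python3 - <<'E'
from h import *
from bench import capture
import numpy as np
b=capture("side")["color"][:,:,::-1];a=capture("wrist")["color"][:,:,::-1]
cv2.imwrite("w9.png",a);cv2.imwrite("s9.png",b)
E
```

```text
force cradle [ 5.1  1.1 11.1] torque [ 0.28 -0.42 -0.41] 24.45
(33, 0, 0) [ 4.7 -0.3  1.4] [ 0.0028  0.0022 -0.0005]
(30, 0, 0) [ 2.1 -0.5 -0. ] [ 0.0028  0.0022 -0.0005]
```

send_rows(moves=[{"x": 0, "y": 0, "z": 0, "rx": 0, "ry": 0, "rz": 0, "claw": 75}, {"x": 0, "y": 0, "z": 0, "rx": 0, "ry": 0, "rz": 0, "claw": 85}, {"x": 0, "y": 0, "z": 0, "rx": 0, "ry": 0, "rz": 0, "claw": 98}, {"x": 0, "y": 0, "z": 0, "rx": 0, "ry": 0, "rz": 0, "claw": 98}, {"x": 0, "y": 0, "z": 0, "rx": 0, "ry": 0, "rz": 0, "claw": 98}])

```text
t: 25.18
tcp_pos: [0.5037, -0.2205, 0.0603]
tool_rot: [0.166, 0.66, 0.711, 0.176]
ft_force: [-0.3, -0.3, -0.0]
finger_gap: 0.982
grip_force: 0.0
```

```bash
python3 f.py
python3 - <<'E'
from fast import *
from bench import sense,capture
import cv2
q=np.array(sense()["qpos"],float)
tip=lambda x,z:target((x,0,z),(0,0,0))
pts=[(28,10),(28,85),(100,90),(168,85),(168,25),(90,25)];q1=q
for a in pts:
    x,r=tip(*a);p,_,_=fkj(q);d=(x-p)*1000;q1,o=seg(q1,x,r.as_matrix(),3.);e=np.linalg.norm(fkj(q1)[0]-x)*1000;print(a,"from now",d.round(1).tolist(),q1.round(2).tolist(),np.minimum(o-lo,hi-o).min().round(3),round(e,1))
c=capture("wrist");cv2.imwrite("w10.png",c["color"][:,:,::-1]);np.savez("w10.npz",**c)
E
```

```text
force cradle [-0.3 -0.2  0.2] torque [-0.01  0.49  0.03] 25.175
(33, 0, 0) [5.7 0.1 2.5] [ 0.0028  0.     -0.    ]
(30, 0, 0) [ 3.  -0.1  1.1] [ 0.0028  0.     -0.    ]
(28, 10) from now [-11.7, -0.4, 24.7] [1.28, 0.7, -1.12, 2.3, 1.58, 0.39, -0.99] 0.201 0.0
(28, 85) from now [-46.8, -2.9, 90.9] [1.51, 0.6, -1.35, 2.28, 1.13, 0.44, -0.56] 0.08 0.0
(100, 90) from now [14.2, 1.6, 129.1] [1.42, 0.63, -1.41, 2.13, 1.0, 0.59, -0.49] 0.022 0.0
(168, 85) from now [76.4, 6.1, 156.6] [1.31, 0.66, -1.4, 1.97, 0.95, 0.7, -0.46] 0.023 0.0
(168, 25) from now [104.5, 8.2, 103.6] [1.18, 0.71, -1.25, 1.98, 1.09, 0.62, -0.57] 0.042 0.0
(90, 25) from now [35.8, 3.1, 67.0] [1.26, 0.67, -1.19, 2.16, 1.24, 0.46, -0.7] 0.181 0.0
```

Run:
```python
from fast import *
from bench import sense
q=np.array(sense()["qpos"],float);q1=q;tip=lambda x,z:target((x,0,z),(0,0,0))
for a in [(28,40),(60,60),(100,60),(135,60),(168,60),(168,27)]:
    x,r=tip(*a);d=(x-np.array(sense()["tcp_pos"]))*1000;q1,o=seg(q1,x,r.as_matrix(),3.);print(a,d.round(1).tolist(),q1.round(2).tolist(),np.minimum(o-lo,hi-o).min().round(3))
```

```text
(28, 40) [-25.8, -1.4, 51.1] [1.35, 0.63, -1.17, 2.3, 1.38, 0.37, -0.8] 0.194
(60, 60) [-7.0, 0.0, 83.7] [1.39, 0.63, -1.28, 2.22, 1.17, 0.46, -0.63] 0.15
(100, 60) [28.2, 2.6, 102.5] [1.34, 0.65, -1.31, 2.14, 1.09, 0.54, -0.57] 0.118
(135, 60) [59.0, 4.9, 119.0] [1.3, 0.67, -1.33, 2.06, 1.05, 0.6, -0.54] 0.102
(168, 60) [88.1, 7.0, 134.5] [1.25, 0.68, -1.34, 1.98, 1.01, 0.66, -0.51] 0.094
(168, 27) [103.5, 8.1, 105.3] [1.18, 0.71, -1.26, 1.98, 1.09, 0.62, -0.57] 0.1
```

send_rows(moves=[{"x": -8, "y": -0.5, "z": 15, "rx": 0, "ry": 0, "rz": 0, "claw": 98}, {"x": -17, "y": -1, "z": 33, "rx": 0, "ry": 0, "rz": 0, "claw": 98}, {"x": -26, "y": -1.5, "z": 51, "rx": 0, "ry": 0, "rz": 0, "claw": 98}, {"x": -26, "y": -1, "z": 72, "rx": 0, "ry": 0, "rz": 0, "claw": 80}, {"x": -7, "y": 0, "z": 84, "rx": 0, "ry": 0, "rz": 0, "claw": 40}, {"x": 10, "y": 1, "z": 93, "rx": 0, "ry": 0, "rz": 0, "claw": 0}, {"x": 28, "y": 2.5, "z": 103, "rx": 0, "ry": 0, "rz": 0, "claw": 0}, {"x": 59, "y": 5, "z": 119, "rx": 0, "ry": 0, "rz": 0, "claw": 0}, {"x": 88, "y": 7, "z": 135, "rx": 0, "ry": 0, "rz": 0, "claw": 0}, {"x": 88, "y": 7, "z": 135, "rx": 0, "ry": 0, "rz": 0, "claw": 0}])

```text
t: 26.48
tcp_pos: [0.5941, -0.2126, 0.1971]
tool_rot: [0.167, 0.66, 0.711, 0.178]
ft_force: [-0.8, 0.3, -0.2]
finger_gap: 0.002
grip_force: 0.0
```

```bash
python3 f.py
python3 - <<'E'
from h import *
from bench import sense,capture
s=capture("scene");w=capture("side");k=capture("wrist")
np.savez("s11.npz",**s);np.savez("d11.npz",**w)
f=lambda i,w_,h_:cv2.resize(np.ascontiguousarray(i),(w_,h_),interpolation=cv2.INTER_CUBIC)
cv2.imwrite("pics/f11.png",np.hstack([f(k["color"][:,:,::-1],440,330),f(w["color"][265:375,300:410,::-1],330,330)]))
# model overlay numbers in wrist
p=np.load("cr.npy");print("wrist full px: seat corner board",proj(k,cr2w(p,[(0,50,2),(60,50,2),(130,57,13),(0,-50,2)])).round(0).tolist())
t=R.from_quat(np.roll(sense()["tool_rot"],-1))
E
```

```text
force cradle [-0.8  0.4  0.2] torque [-0.06  0.5   0.02] 26.475
(33, 0, 0) [ -84.7   -7.8 -134.2] [ 0.0023  0.0036 -0.0012]
(30, 0, 0) [ -87.4   -8.  -135.6] [ 0.0023  0.0036 -0.0012]
wrist full px: seat corner board [[33.0, 180.0], [135.0, 181.0], [250.0, 171.0], [70.0, 330.0]]
```

View pics/f11.png

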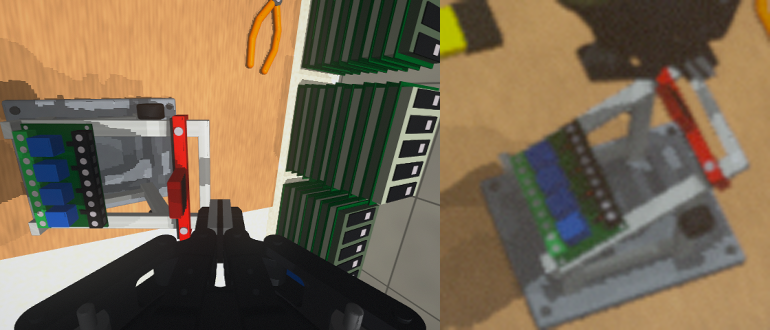

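The board is seated on both rails with its green edge at the toes and centred, and the closed fingers are uphill of the red tab. Next I'll lower behind the tab and push it downhill.

send_rows(moves=[{"x": 4, "y": 0, "z": -10, "rx": 0, "ry": 0, "rz": 0, "claw": 0}, {"x": 8, "y": 0, "z": -20, "rx": 0, "ry": 0, "rz": 0, "claw": 0}, {"x": 13, "y": 0, "z": -31.5, "rx": 0, "ry": 0, "rz": 0, "claw": 0}, {"x": 13, "y": 0, "z": -31.5, "rx": 0, "ry": 0, "rz": 0, "claw": 0}])

```text
t: 27.12
tcp_pos: [0.6046, -0.2132, 0.1626]
tool_rot: [0.165, 0.66, 0.711, 0.176]
ft_force: [0.3, 0.6, -0.2]
finger_gap: -0.001
grip_force: 0.0
```

send_rows(moves=[{"x": -5.3, "y": -0.4, "z": -2.8, "rx": 0, "ry": 0, "rz": 0, "claw": 0}, {"x": -10.6, "y": -0.8, "z": -5.6, "rx": 0, "ry": 0, "rz": 0, "claw": 0}, {"x": -15.8, "y": -1.2, "z": -8.4, "rx": 0, "ry": 0, "rz": 0, "claw": 0}, {"x": -21.1, "y": -1.6, "z": -11.3, "rx": 0, "ry": 0, "rz": 0, "claw": 0}, {"x": -26.4, "y": -1.9, "z": -14.1, "rx": 0, "ry": 0, "rz": 0, "claw": 0}])

```text
t: 27.75
tcp_pos: [0.5784, -0.2154, 0.1502]
tool_rot: [0.166, 0.66, 0.711, 0.177]
ft_force: [3.0, 0.5, 2.7]
finger_gap: 0.001
grip_force: 1.5
```

```bash
cat >> f.py <<'E'
tc=Rb.inv().apply(s["tcp_pos"]-cr2w(p,[(0,0,0)])[0])*1000;print("tcp in cradle mm",tc.round(1),np.round(s["qpos"],2))
E
python3 f.py
```

```text
force cradle [3.9 0.3 1. ] torque [ 0.06 -0.02  0.03] 27.75
(33, 0, 0) [-69.   -5.  -87.3] [ 0.0029  0.0013 -0.0001]
(30, 0, 0) [-71.7  -5.2 -88.7] [ 0.0029  0.0013 -0.0001]
tcp in cradle mm [135.1  -0.9  26.9] [ 1.21  0.68 -1.2   2.06  1.12  0.53 -0.6 ]
```

send_rows(moves=[{"x": -5.3, "y": -0.4, "z": -2.8, "rx": 0, "ry": 0, "rz": 0, "claw": 0}, {"x": -10.6, "y": -0.8, "z": -5.6, "rx": 0, "ry": 0, "rz": 0, "claw": 0}, {"x": -15.8, "y": -1.2, "z": -8.4, "rx": 0, "ry": 0, "rz": 0, "claw": 0}, {"x": -21.1, "y": -1.6, "z": -11.3, "rx": 0, "ry": 0, "rz": 0, "claw": 0}, {"x": -26.4, "y": -1.9, "z": -14.1, "rx": 0, "ry": 0, "rz": 0, "claw": 0}, {"x": -31.7, "y": -2.3, "z": -16.9, "rx": 0, "ry": 0, "rz": 0, "claw": 0}, {"x": -35.2, "y": -2.6, "z": -18.8, "rx": 0, "ry": 0, "rz": 0, "claw": 0}, {"x": -35.2, "y": -2.6, "z": -18.8, "rx": 0, "ry": 0, "rz": 0, "claw": 0}])

```text
t: 28.75
tcp_pos: [0.5423, -0.2182, 0.1305]
tool_rot: [0.165, 0.661, 0.711, 0.176]
ft_force: [-0.5, -0.4, 0.8]
finger_gap: 0.003
grip_force: 0.3
```

```bash
python3 f.py
python3 - <<'E'
from h import *
from bench import capture
from scipy.optimize import least_squares
p=np.load("cr.npy");c=capture("side");im=np.ascontiguousarray(c["color"][:,:,::-1]);hsv=cv2.cvtColor(im,cv2.COLOR_BGR2HSV)
m=cv2.inRange(hsv,(0,170,70),(8,255,255))|cv2.inRange(hsv,(173,170,70),(180,255,255));m[:255]=0;m[380:]=0;m[:,:290]=0;m[:,430:]=0
k=cv2.findNonZero(m);print("red px",len(k),cv2.boundingRect(k));
lowpt=k[k[:,0,1].argmax(),0];print(lowpt)
for x in(60,70,80,90,100):print(x,proj(c,cr2w(p,[(x,-58,13),(x+12,-58,1),(x,-58,1)])).round(1).tolist())
E
```

```text
force cradle [-0.1 -0.4  1. ] torque [ 0.04  0.41 -0.  ] 28.75
(33, 0, 0) [-33.   -2.2 -67.6] [ 0.0029 -0.0013  0.0004]
(30, 0, 0) [-35.6  -2.4 -69. ] [ 0.0029 -0.0013  0.0004]
tcp in cradle mm [93.9 -1.  26.5] [ 1.24  0.65 -1.16  2.15  1.2   0.45 -0.66]
red px 102 (353, 313, 19, 27)
[368 339]
60 [[363.0, 342.8], [369.6, 341.7], [365.0, 344.4]]
70 [[366.9, 340.5], [373.5, 339.4], [368.9, 342.1]]
80 [[370.8, 338.3], [377.4, 337.2], [372.8, 339.9]]
90 [[374.8, 336.0], [381.3, 334.9], [376.7, 337.6]]
100 [[378.7, 333.7], [385.3, 332.6], [380.6, 335.4]]
```

send_rows(moves=[{"x": -3.5, "y": -0.3, "z": -1.9, "rx": 0, "ry": 0, "rz": 0, "claw": 0}, {"x": -6.2, "y": -0.5, "z": -3.3, "rx": 0, "ry": 0, "rz": 0, "claw": 0}, {"x": -7.9, "y": -0.6, "z": -4.2, "rx": 0, "ry": 0, "rz": 0, "claw": 0}])

```text
t: 29.18
tcp_pos: [0.5352, -0.2187, 0.1267]
tool_rot: [0.166, 0.66, 0.711, 0.176]
ft_force: [3.2, 0.1, -0.8]
finger_gap: 0.002
grip_force: 1.4
```

```bash
python3 f.py|sed -n '1p;4p'
```

```text
force cradle [ 2.4 -0.1 -2.2] torque [-0.09 -0.1  -0.01] 29.175
tcp in cradle mm [85.8 -1.  26.6] [ 1.25  0.65 -1.15  2.17  1.22  0.43 -0.68]
```

send_rows(moves=[{"x": -0.9, "y": 0, "z": -0.5, "rx": 0, "ry": 0, "rz": 0, "claw": 0}, {"x": -1.8, "y": -0.1, "z": -0.9, "rx": 0, "ry": 0, "rz": 0, "claw": 0}])

```text
t: 29.42
tcp_pos: [0.5335, -0.2188, 0.126]
tool_rot: [0.166, 0.66, 0.711, 0.176]
ft_force: [2.6, -0.0, 0.1]
finger_gap: 0.0
grip_force: 1.4
```

```bash
python3 f.py|sed -n '1p;4p'
```

```text
force cradle [ 2.4 -0.2 -1.1] torque [-0.12 -0.11 -0.02] 29.425
tcp in cradle mm [84.  -1.  26.6] [ 1.25  0.65 -1.15  2.18  1.23  0.42 -0.69]
```

Still free sliding at about 2.5 N, so I'll continue in small steps.

send_rows(moves=[{"x": -0.9, "y": 0, "z": -0.5, "rx": 0, "ry": 0, "rz": 0, "claw": 0}, {"x": -1.8, "y": -0.1, "z": -0.9, "rx": 0, "ry": 0, "rz": 0, "claw": 0}])

```text
t: 29.68
tcp_pos: [0.5331, -0.2188, 0.126]
tool_rot: [0.167, 0.66, 0.711, 0.177]
ft_force: [9.4, -0.4, -1.1]
finger_gap: -0.001
grip_force: 3.7
```

send_rows(moves=[{"x": -0.9, "y": 0, "z": -0.5, "rx": 0, "ry": 0, "rz": 0, "claw": 0}, {"x": -0.9, "y": 0, "z": -0.5, "rx": 0, "ry": 0, "rz": 0, "claw": 0}])

```text
t: 29.92
tcp_pos: [0.5331, -0.2187, 0.126]
tool_rot: [0.167, 0.66, 0.711, 0.178]
ft_force: [9.8, -0.5, -1.1]
finger_gap: -0.003
grip_force: 4.1
```

send_rows(moves=[{"x": -0.7, "y": 0, "z": -0.4, "rx": 0, "ry": 0, "rz": 0, "claw": 0}, {"x": -0.7, "y": 0, "z": -0.4, "rx": 0, "ry": 0, "rz": 0, "claw": 0}])

```text
t: 30.18
tcp_pos: [0.533, -0.2187, 0.126]
tool_rot: [0.168, 0.659, 0.711, 0.178]
ft_force: [11.5, -0.2, -1.0]
finger_gap: 0.002
grip_force: 4.8
```

```bash
python3 f.py|sed -n '1p;4p'
```

```text
force cradle [ 9.7 -1.  -6.3] torque [-0.33 -1.6   0.01] 30.175
tcp in cradle mm [83.6 -0.9 26.9] [ 1.25  0.65 -1.14  2.18  1.24  0.41 -0.7 ]
```

send_rows(moves=[{"x": 4.4, "y": 0.3, "z": 2.3, "rx": 0, "ry": 0, "rz": 0, "claw": 0}, {"x": 11, "y": 0.8, "z": 5.9, "rx": 0, "ry": 0, "rz": 0, "claw": 0}, {"x": 15, "y": 1, "z": 20, "rx": 0, "ry": 0, "rz": 0, "claw": 0}, {"x": 15, "y": 1, "z": 45, "rx": 0, "ry": 0, "rz": 0, "claw": 0}, {"x": 40, "y": 2, "z": 60, "rx": 0, "ry": 0, "rz": 0, "claw": 0}, {"x": 65, "y": 3, "z": 70, "rx": 0, "ry": 0, "rz": 0, "claw": 0}, {"x": 65, "y": 3, "z": 70, "rx": 0, "ry": 0, "rz": 0, "claw": 0}, {"x": 65, "y": 3, "z": 70, "rx": 0, "ry": 0, "rz": 0, "claw": 0}])

```text
t: 31.18
tcp_pos: [0.5938, -0.2156, 0.1931]
tool_rot: [0.165, 0.66, 0.711, 0.176]
ft_force: [0.6, -0.1, -0.4]
finger_gap: 0.002
grip_force: 0.0
```

```bash
python3 f.py|sed -n '1p;4p'
python3 - <<'E'
from h import *
from bench import capture
p=np.load("cr.npy")
for n in("side","wrist"):
    c=capture(n);im=np.ascontiguousarray(c["color"][:,:,::-1]);hsv=cv2.cvtColor(im,cv2.COLOR_BGR2HSV)
    red=cv2.inRange(hsv,(0,170,60),(8,255,255))|cv2.inRange(hsv,(173,170,60),(180,255,255));gr=cv2.inRange(hsv,(50,120,40),(78,255,255))
    roi=np.zeros(im.shape[:2],np.uint8);h=cv2.convexHull(proj(c,cr2w(p,[(x,y,z) for x in(-8,165) for y in(-65,65) for z in(0,46)])).astype(np.float32)).astype(int);cv2.fillConvexPoly(roi,h,255)
    for nm,m in(("red",red),("green",gr)):
        k=cv2.findNonZero(m&roi);print(n,nm,len(k),cv2.minAreaRect(k),cv2.boundingRect(k))
    for nm,q in(("bar60 ends low/top",[(60,58,13),(60,-58,13),(72,58,13),(72,-58,13)]),("board",[(0,50,2),(60,50,2),(60,-50,2),(0,-50,2)])):print(" pred",nm,proj(c,cr2w(p,q)).round(0).astype(int).tolist())
E
```

```text
force cradle [ 0.4 -0.2 -0.6] torque [ 0.02  0.51 -0.02] 31.175
tcp in cradle mm [168.8  -2.2  57.6] [ 1.24  0.67 -1.3   1.97  0.98  0.64 -0.48]
side red 167 ((354.3000183105469, 320.1000061035156), (46.957427978515625, 6.708203315734863), 63.43495178222656) (344, 298, 24, 44)
side green 25 ((341.54998779296875, 343.8500061035156), (26.246902465820312, 12.649110794067383), 18.434947967529297) (331, 334, 26, 16)
 pred bar60 ends low/top [[343, 300], [363, 343], [348, 298], [368, 340]]
 pred board [[325, 318], [346, 305], [363, 341], [340, 354]]
wrist red 6111 ((131.39520263671875, 256.61962890625), (187.4383544921875, 70.76222229003906), 83.21102905273438) (97, 162, 80, 186)
wrist green 4647 ((67.11325073242188, 251.84521484375), (156.2313690185547, 105.49463653564453), 86.90594482421875) (11, 176, 114, 154)
 pred bar60 ends low/top [[117, 164], [149, 349], [139, 164], [168, 349]]
 pred board [[26, 176], [130, 177], [155, 328], [65, 328]]
```

```bash
python3 -c "
from bench import sign_off;print(sign_off())"
```

```text
the job is handed in; nothing more can be done
None
```

The relay board is seated on the rails, green edge against the toes and centred, with the red clamp bar snug on its black edge. I handed it in at about 31 s with nothing in contact, but joint 5 read −1.522 against its −1.52 limit on my first approach, which the joint-range rule may count as a fail.

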